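# Clear the marbling bench and press the notebooks

### The job

Tidy the marbling bench: put every square paint jar in the green crate and lay every loose brush flat in the white tray. Take the brass weight off the pressing board, stack all the marbled notebooks on it in one squared-up pile lying neatly on the yellow outline, and then set the weight upright on the middle of the pile. Leave the brush pot, the large round jar and the comb alone.

Things in the scene. Friction and masses are not known exactly. Their poses are not given: they have to be found in the camera images.
- jar1: Closed square paint jar, yellow with a brass lid: body 42 x 42 x 36 mm with a round lid 34 mm across and 10 mm high on top (46 mm in all), about 110 g. Origin: centre of its underside; z up through the lid; x and y square to its sides. May be absent.
- jar2: Closed square paint jar, blue with a black lid: body 42 x 42 x 36 mm with a round lid 34 mm across and 10 mm high on top (46 mm in all), about 110 g. Origin: centre of its underside; z up through the lid; x and y square to its sides. May be absent.
- jar3: Closed square paint jar, red with a black lid: body 42 x 42 x 36 mm with a round lid 34 mm across and 10 mm high on top (46 mm in all), about 110 g. Origin: centre of its underside; z up through the lid; x and y square to its sides. May be absent.
- brush1: Marbling brush with a red handle, lying down: 150 mm long, 14 mm thick; the handle (body x -75 to +31 mm) is 14 mm wide, the stiff head with its ferrule (x +31 to +75 mm) 24 mm wide; about 30 g. Origin: underside, middle of its length; x points to the head. May be absent.
- brush2: Marbling brush with a pale wood handle, lying down: 150 mm long, 14 mm thick; the handle (body x -75 to +31 mm) is 14 mm wide, the stiff head with its ferrule (x +31 to +75 mm) 24 mm wide; about 30 g. Origin: underside, middle of its length; x points to the head. May be absent.
- brush3: Marbling brush with a blue handle, lying down: 150 mm long, 14 mm thick; the handle (body x -75 to +31 mm) is 14 mm wide, the stiff head with its ferrule (x +31 to +75 mm) 24 mm wide; about 30 g. Origin: underside, middle of its length; x points to the head. May be absent.
- book1: Rigid hardback pocket notebook with a teal spotted marbled cover, 56 mm (x) x 88 mm (y) x 14 mm thick, about 80 g, lying flat. Origin: centre of its underside; z up. May be absent.
- book2: Rigid hardback pocket notebook with a dark red spotted marbled cover, 56 mm (x) x 88 mm (y) x 14 mm thick, about 80 g, lying flat. Origin: centre of its underside; z up. May be absent.
- book3: Rigid hardback pocket notebook with a dark blue spotted marbled cover, 56 mm (x) x 88 mm (y) x 14 mm thick, about 80 g, lying flat. Origin: centre of its underside; z up. May be absent.
- weight: Brass press weight, block 44 mm (x) x 60 mm (y) x 30 mm high with a dark round steel grip 26 mm in diameter and 28 mm high standing on its middle (58 mm in all), about 550 g. Origin: centre of its underside. It starts on the pressing board.
- press_board: Fixed dark wooden pressing board, 90 mm (x) x 130 mm (y) x 6 mm thick; in the middle of its top a thin yellow outline, 62 x 94 mm, long side along y. Origin: centre of its underside.
- pile_spot (a point): Centre of the yellow outline, on the top face of the pressing board (6 mm above the bench).
- jar_crate: Fixed green open crate for the paint jars, 200 mm (x) x 130 mm (y) outside, 45 mm high, walls and floor 5 mm thick (inside 190 x 120 mm). Origin: centre of its underside; it may stand on the robot's left or right.
- brush_tray: Fixed white enamelled open tray for the brushes, 200 mm (x) x 130 mm (y) outside, 45 mm high, walls and floor 5 mm thick (inside 190 x 120 mm). Origin: centre of its underside; it may stand on the robot's left or right.
- brush_pot: Bystander: terracotta pot 90 mm across, 100 mm high with brushes standing in it, to stay as it is. Origin: centre of its underside.
- varnish_jar: Bystander: large round amber jar, 80 mm across, 100 mm high, to stay as it is. Origin: centre of its underside.
- marbling_comb: Bystander: wooden marbling comb, 30 x 240 x 16 mm, lying at the far edge, to stay as it is. Origin: centre of its underside.
Not all that is in view belongs to the job. What is shaped like the book1 but orange is not meant.

How it is judged:
By the outcome, as a careful person would: the job done as asked, in the order asked, and still so for the second after the job is handed in, with the robot touching nothing.
Of jar1, jar2, jar3, brush1, brush2, brush3 only 4 to 6 are there at a start; the rules pass over those that are not, and their reading is None.
Of book1, book2, book3 only 2 to 3 are there at a start; the rules pass over those that are not, and their reading is None.
At some moment in a run one of jar1, jar2, jar3, brush1, brush2, brush3 may be knocked a few centimetres aside while the robot is not near it.
Once in a run the grip may slacken for a moment while it holds something.
It also fails if it takes over 210 s, if anything falls off the work surface, if the arm or the gripper's body presses on something with over 40 N, if the wrist force passes 120 N, or if a joint passes its speed limit or range.

### The arm

A 7-joint arm with a two-finger parallel gripper is mounted at the origin on the work surface. World frame = base frame: x ahead of the robot, y to its left, z up, the work surface at z = 0. Lengths are in m, angles in rad, forces in N, time in s.
With the tool pointing down it reaches from about 0.35 to 0.9 m from the base axis. Payload 8.1 kg.
Tool frame: the origin (TCP) lies at the very end of the fingers, on their centre line; the grasp point (between the pads) lies 19 mm behind it; z points along the fingers, y is the line along which they close (so a half turn about z gives the same grasp; the last joint's range is limited). The gripper opens to 92 mm and grips with 3 to 60 N. Pads are 19 mm wide; open, the fingers measure 130 mm over their backs; the gripper's body (75 mm by 190 mm) begins 47 mm behind the grasp point.
Start: joints at [1.154, 0.434, 0.025, 1.573, -0.012, 1.134, -0.075], TCP at [0.193, -0.595, 0.198] pointing down, gripper open.
Joint ranges: [-2.62, 2.62], [-0.44, 2.09], [-1.27, 1.32], [0.08, 2.57], [-1.32, 4.46], [0.12, 2], [-2.74, 2.74]. Speed limits (rad/s): [2.22, 2.22, 3.01, 3.01, 3.14, 3.14, 3.14].

### API

Orientations are given as a rotation vector (axis times angle).
In Python, from cell import observe, get_image, sign_off, find_in, trace, place_of gives the robot as it stands. The module is installed in compiled form; this text tells all that it offers.
- The arm moves only by the shell command python3 -m handwheel 'ROWS' [OPENING] [FORCE]. ROWS is JSON, a list of rows, each a list of 6 numbers: the shift along the tool's x, y, z each as a share of 0.02 m, from -1 to 1, then the turn, a rotation vector about the tool's x, y, z each as a share of 4 degrees, from -1 to 1. A call has 1 to 8 rows; each row shifts and turns the commanded pose from where the row before left it, along the tool's axes as they then stand; what a row does not reach is not made up. A row lasts 1/12 s, in which the tool goes at most 41.7 mm and 7.16 degrees, less where a joint would pass 70% of its speed; a pose out of reach is approached as far as the arm can. A call with a number of a shift or a turn outside -1 to 1 is refused whole. A call with a gripper value outside its range is refused whole. OPENING is the opening, from 0 (shut) to 1 (fully open), set as the call begins (- or left out, the last holds). The fingers move at their own pace and stop on an object; FORCE is the grip in N (left out, the last holds). Time passes only in rows, so rows that do not move let the fingers close. It gives the time, the measured TCP pose, the force, the opening and the grip force at its end, in the units of the state.
- observe(): the state, without advancing time (a new reading comes with each control period).
- get_image(name): name is "scene" or "top" or "wrist"; returns a dict with "image" (400x640x3 uint8, red, green, blue), "fx", "fy", "cx", "cy" (pixels), "k1" (the pictures are not rectified: a ray, as slopes to the right and down, at radius r is drawn at 1 + k1 r^2 times it, then the intrinsics apply), "position" and "orientation" of the camera in the world. Camera axes: x right, y down, z forward; pixel columns grow to the right and rows downward; lengths in m; the calibration is good to about 2 mm. A picture is of the moment at which its call begins. There is no depth.
- sign_off(): hands the job in; it is judged then, once.
Trained networks look in the newest picture that a camera, given by its name, has taken for a name from the list of things; names that differ only in an ending like _2 or _b are one class to them, and where a whole thing is asked for, a point or a joint stands for the part that bears it (a point fixed in the world has none). Each returns a list of dicts, best first, with "score" (0 to 1); they miss things now and then, are a little off and sometimes report something else, mostly with a low value. They report only what shows in the picture. A call takes as long as a camera call. They do not tell look-alikes from the thing itself.
- find_in(label, camera): "rect" ([centre column, centre row, width, height] as shares, 0 to 1, of the picture: columns of its width, rows of its height, round what is visible of it).
- trace(label, camera): "region" (400x640 bool, what is visible of it) and "rect" ([centre column, centre row, width, height] as shares, 0 to 1, of the picture: columns of its width, rows of its height, round what is visible of it).
- place_of(label, camera): "point" ([column, row] as shares, 0 to 1, of the picture: columns of its width, rows of its height: a listed point, or the origin of a listed thing).
The state is a dict: "clock": time; "joints": joint angles; "dq": joint speeds; "joint_efforts": joint torques, N m; "position": TCP position; "ee_rot": TCP orientation; "force": force on the tool from outside, world axes, zero at the start; "ft_torque": the same for the moment, N m; "width": opening from 0.0 (shut) to 1.0 (fully open); "gripper_force": force on a finger pad.
Only numpy, scipy, OpenCV 4.12 (cv2) and the standard library are available. Lean on these libraries where they do the work, as an engineer would, in place of code of your own. Each camera call takes 0.05 s, during which the arm holds its last target. There are 200 camera calls.

## Working session

There is one attempt and no reset: what is moved stays moved. The work goes in short steps, Python scripts to look and compute and a shell command to move; the robot and the scene stay as the last step left them, time stands still between calls to the robot, and variables do not carry over. Pictures are saved under pics/ and viewed, at most 14 in all, crops included, and the job is handed in when it is done.

```bash
mkdir -p pics
cat > h.py <<'E'
import numpy as np, cv2
from scipy.spatial.transform import Rotation as R
from cell import observe,get_image,sign_off,find_in,trace,place_of
def rot(o):
    o=np.array(o,float)
    if o.shape==(3,3): return o
    return (R.from_rotvec(o) if o.size==3 else R.from_quat(o)).as_matrix()
def ray(im,u,v):
    x,y=(u-im['cx'])/im['fx'],(v-im['cy'])/im['fy']; X,Y=x,y
    for _ in range(20):
        s=1+im['k1']*(X*X+Y*Y); X,Y=x/s,y/s
    return rot(im['orientation'])@np.array([X,Y,1.])
def to_z(im,u,v,z):
    d=ray(im,u,v); p=np.array(im['position']); return p+d*(z-p[2])/d[2]
def proj(im,P):
    c=rot(im['orientation']).T@(np.array(P)-np.array(im['position'])); x,y=c[0]/c[2],c[1]/c[2]
    s=1+im['k1']*(x*x+y*y); return im['fx']*x*s+im['cx'],im['fy']*y*s+im['cy']
def save(im,n): cv2.imwrite('pics/'+n,im['image'][:,:,::-1])
E
python3 - <<'E'
from h import *
o=observe();print({k:np.round(v,3) for k,v in o.items()})
for c in ('top','scene'):
    im=get_image(c);save(im,c+'0.png')
    print(c,{k:np.round(im[k],3).tolist() for k in im if k!='image'})
top=get_image('top')
ht=dict(jar=.046,bru=.014,boo=.014,wei=.058,pre=.006,pil=.006)
for n in 'jar1 jar2 jar3 brush1 brush2 brush3 book1 book2 book3 weight press_board jar_crate brush_tray brush_pot varnish_jar marbling_comb'.split():
    for r in trace(n,'top')[:3]:
        m=r['region'].astype(np.uint8); 
        if m.sum()<20: continue
        b=cv2.minAreaRect(cv2.findNonZero(m)); z=ht.get(n[:3],.045)
        corners=np.array([to_z(top,*q,z)[:2] for q in cv2.boxPoints(b)])
        c=corners.mean(0);e=corners[1]-corners[0];f=corners[2]-corners[1]
        if np.hypot(*e)<np.hypot(*f): e,f=f,e
        print(n,round(r['score'],2),'px',np.round(b[0]),'c',c.round(3),'len',np.hypot(*e).round(3),np.hypot(*f).round(3),'ang',np.degrees(np.arctan2(e[1],e[0])).round(0),'rgb',top['image'][r['region']].mean(0).round())
E
```

```text
{'clock': np.float64(0.0), 'joints': array([ 1.154,  0.435,  0.025,  1.574, -0.012,  1.134, -0.075]), 'dq': array([-0.001,  0.002,  0.001,  0.001,  0.002, -0.   , -0.001]), 'joint_efforts': array([ 1.0000e-03, -6.6785e+01,  9.8600e-01, -3.1446e+01, -6.0000e-02,
        4.3000e-02,  0.0000e+00]), 'position': array([ 0.193, -0.594,  0.197]), 'ee_rot': array([-3.101e+00, -4.910e-01,  1.000e-03]), 'force': array([ 0.748,  0.054, -1.127]), 'ft_torque': array([-0.034,  0.04 ,  0.034]), 'gripper_force': np.float64(0.0), 'width': np.float64(0.999)}
top {'fx': 394.851, 'fy': 394.851, 'cx': 323.882, 'cy': 203.097, 'k1': 0.023, 'position': [0.366, -0.017, 1.053], 'orientation': [-2.108, 2.159, -0.157]}
scene {'fx': 366.508, 'fy': 366.508, 'cx': 322.898, 'cy': 197.08, 'k1': -0.053, 'position': [0.957, 0.251, 0.902], 'orientation': [-1.386, -2.461, 0.649]}
jar1 0.82 px [387. 182.] c [ 0.578 -0.173] len 0.048 0.046 ang -65.0 rgb [174. 135.  71.]
jar1 0.79 px [343. 234.] c [ 0.446 -0.053] len 0.043 0.042 ang -28.0 rgb [75. 72. 85.]
jar1 0.78 px [255. 190.] c [0.566 0.171] len 0.047 0.04 ang -141.0 
[... 2306 characters left out ...]
 0.13 0.09 ang -86.0 rgb [103.  75.  48.]
jar_crate 0.6 px [183. 227.] c [0.476 0.356] len 0.202 0.144 ang -4.0 rgb [65. 81. 61.]
brush_tray 0.72 px [466. 219.] c [ 0.482 -0.377] len 0.206 0.15 ang 175.0 rgb [180. 169. 144.]
brush_tray 0.51 px [330. 182.] c [ 0.589 -0.025] len 0.13 0.089 ang -86.0 rgb [104.  76.  48.]
brush_pot 0.64 px [169. 134.] c [0.736 0.413] len 0.177 0.098 ang -114.0 rgb [101.  64.  46.]
brush_pot 0.53 px [332. 179.] c [ 0.598 -0.031] len 0.064 0.05 ang -77.0 rgb [131. 100.  63.]
varnish_jar 0.57 px [460. 134.] c [ 0.704 -0.371] len 0.119 0.082 ang -46.0 rgb [175. 161. 137.]
marbling_comb 0.79 px [312. 117.] c [0.761 0.02 ] len 0.231 0.05 ang -92.0 rgb [154. 108.  72.]
```

View pics/top0.png

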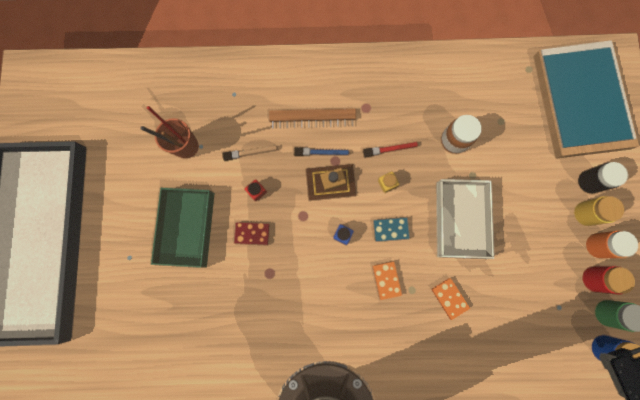

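View pics/scene0.png

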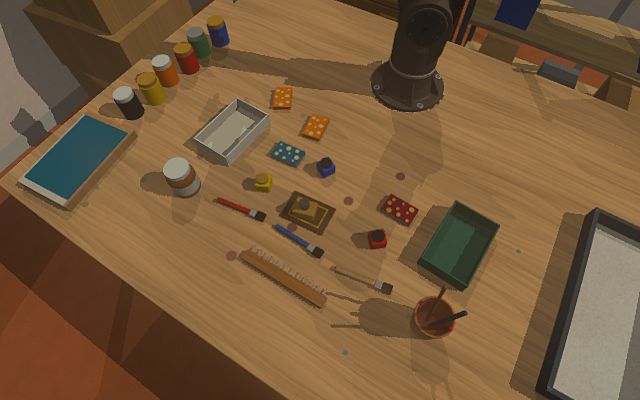

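```bash
cat >> h.py <<'E'
from scipy.optimize import minimize
def box(x0,x1,y0,y1,z0,z1): return np.array([[x,y,z] for x in(x0,x1) for y in(y0,y1) for z in(z0,z1)])
def cyl(r,z0,z1): return np.array([[r*np.cos(a),r*np.sin(a),z] for a in np.linspace(0,6.28,17) for z in(z0,z1)])
M=1e-3
SH=dict(jar=[np.vstack([box(-21,21,-21,21,0,36)]),cyl(17,36,46)],brush=[box(-75,31,-7,7,0,14),box(31,75,-12,12,0,14)],
 book=[box(-28,28,-44,44,0,14)],weight=[box(-22,22,-30,30,0,30),cyl(13,30,58)],press_board=[box(-45,45,-65,65,0,6)],
 jar_crate=[box(-100,100,-65,65,0,45)],brush_tray=[box(-100,100,-65,65,0,45)])
def sil(im,shape,p,zb):
    c,s=np.cos(p[2]),np.sin(p[2]); Rm=np.array([[c,-s,0],[s,c,0],[0,0,1]]); out=np.zeros((400,640),np.uint8)
    m=np.zeros_like(out)
    for V in shape:
        W=(V*M)@Rm.T+[p[0],p[1],zb]; q=np.array([proj(im,w) for w in W])
        cv2.fillConvexPoly(m,cv2.convexHull((q*16).astype(np.int32)),255,cv2.LINE_AA,4)
    return m/255.
def fit(im,mask,cls,zb=0.,guess=None,slope=None):
    sh=SH[cls]; m=cv2.GaussianBlur(mask.astype(np.float32),(0,0),.8); ys,xs=np.nonzero(mask)
    g=to_z(im,xs.mean(),ys.mean(),zb+.01)[:2]
    def cost(v):
        s=sil(im,sh,v*[.01,.01,.2],zb); return 1-np.minimum(s,m).sum()/np.maximum(s,m).sum()
    yaws={'brush':np.arange(-np.pi,np.pi,.4),'jar':[-.5,0,.5],'book':[-1.2,-.6,0,.6,1.2]}.get(cls,[0])
    # coarse axis for elongated things
    best=None
    st=sorted((cost(np.array([g[0]/.01,g[1]/.01,y/.2])),y) for y in yaws)[:3]
    for _,y in st:
        v0=np.array([g[0]/.01,g[1]/.01,y/.2])
        r=minimize(cost,v0,method='Nelder-Mead',options=dict(initial_simplex=[v0,v0+[1,0,0],v0+[0,1,0],v0+[0,0,1]],maxiter=150,xatol=.005,fatol=1e-4))
        if best is None or r.fun<best.fun: best=r
    v=best.x*[.01,.01,.2]; return v[0],v[1],np.degrees(v[2]),1-best.fun
def see(cls,cam,zb=0.,near=None,rad=.1,ms=.3):
    im=get_image(cam); lab={'jar':'jar1','brush':'brush1','book':'book1'}.get(cls,cls); res=[]
    for r in trace(lab,cam):
        if r['score']<ms or r['region'].sum()<40: continue
        k=cv2.erode(r['region'].astype(np.uint8),np.ones((3,3)))>0
        f=fit(im,r['region'],cls,zb)
        if near is not None and np.hypot(f[0]-near[0],f[1]-near[1])>rad: continue
        print(cls,cam,'score %.2f x %.4f y %.4f yaw %.1f iou %.2f'%(r['score'],*f),'rgb',np.median(im['image'][k if k.any() else r['region']],0)); res.append(f)
    return res
def go(x=None,y=None,z=None,yaw=None):
    "print the rows-units needed from here; yaw = world angle of tool x"
    o=observe(); Rm=R.from_rotvec(o['ee_rot']).as_matrix(); p=o['position']; t=np.array([a if b is None else b for a,b in zip(p,(x,y,z))])
    cy=np.degrees(np.arctan2(Rm[1,0],Rm[0,0])); d=Rm.T@(t-p)/.02
    print('t %.1f'%o['clock'],'pos',p.round(4),'yaw %.1f tilt %.1f'%(cy,np.degrees(np.arccos(-Rm[2,2]))),'need tool units',d.round(2),'world-aligned units',((t-p)/.02*[1,-1,-1]).round(2),'w %.2f F %s'%(o['width'],o['gripper_force'].round(1)),'j7 %.2f'%o['joints'][6],'' if yaw is None else 'turn %.2f'%(((cy-yaw+90)%180-90)/4))
E
python3 -m handwheel '[[0,0,0,0,0,1],[0,0,0,0,0,1],[0,0,0,0,0,1],[0,0,0,0,0,1],[0,0,0,0,0,0.5],[0.9,-1,0,0,0,0],[0.9,-1,0,0,0,0],[0.9,-1,0,0,0,0]]' 1 40
python3 -m handwheel '[[0.9,-1,0,0,0,0],[0.9,-1,0,0,0,0],[0.9,-1,0,0,0,0],[0.9,-1,0,0,0,0],[0.9,-1,0,0,0,0],[0.9,-1,0,0,0,0],[0.9,-1,0,0,0,0],[0.9,-1,0,0,0,0]]'
python3 -m handwheel '[[0.9,-1,0,0,0,0],[0.9,-1,0,0,0,0],[0.9,-1,0,0,0,0],[0.9,-1,0,0,0,0],[0.9,-1,0,0,0,0],[0.9,-1,0,0,0,0],[0.9,-1,0,0,0,0],[0,0,0,0,0,0]]'
python3 - <<'E'
from h import *
import time;t=time.time()
for c,z in (('jar',0),('brush',0),('book',0),('press_board',0),('weight',.006),('jar_crate',0),('brush_tray',0)): see(c,'top',z,ms=.5)
for c,z in (('jar',0),('brush',0),('book',0),('press_board',0),('weight',.006)): see(c,'wrist',z)
save(get_image('wrist'),'w1.png'); go(.578,-.173,.12,0);print(observe()['joints'].round(2),time.time()-t)
E
```

```text
clock: 1.62
position: [0.2472, -0.5339, 0.1978]
ee_rot: [3.142, -0.003, -0.0]
force: [0.7, -0.9, -0.1]
width: 1.007
gripper_force: 0.0
clock: 2.28
position: [0.3918, -0.3736, 0.1981]
ee_rot: [3.141, -0.001, 0.0]
force: [0.1, -0.1, 0.9]
width: 1.0
gripper_force: 0.0
clock: 2.95
position: [0.521, -0.2287, 0.198]
ee_rot: [-3.139, -0.011, -0.004]
force: [-0.7, 0.3, 0.2]
width: 1.001
gripper_force: 0.0
jar top score 0.73 x 0.5808 y -0.1695 yaw 52.7 iou 0.48 rgb [224. 174.  92.]
jar top score 0.67 x 0.4466 y -0.0536 yaw 65.6 iou 0.82 rgb [80. 68. 65.]
jar top score 0.51 x 0.5716 y 0.1757 yaw 39.9 iou 0.84 rgb [98. 58. 48.]
brush top score 0.80 x 0.6789 y 0.1944 yaw 98.3 iou 0.71 rgb [172. 152. 111.]
brush top score 0.73 x 0.6221 y 0.1787 yaw -178.3 iou 0.35 rgb [79. 57. 48.]
brush top score 0.61 x 0.6788 y -0.1909 yaw 99.2 iou 0.73 rgb [180.  71.  60.]
brush top score 0.60 x 0.6754 y -0.0020 yaw 87.5 iou 0.74 rgb [ 84.  103.  128.5]
book top score 0.91 x 0.2937 y -0.3148 yaw -60.7 iou 0.59 rgb [232. 144.  76.]
book top score 0.68 x 0.3285 y -0.1642 yaw -78.9 iou 0.90 rgb [233. 148.  79.]
b
[... 1155 characters left out ...]
all last):
  File "<stdin>", line 5, in <module>
  File "h.py", line 60, in go
    print('t %.1f'%o['clock'],'pos',p.round(4),'yaw %.1f tilt %.1f'%(cy,np.degrees(np.arccos(-Rm[2,2]))),'need tool units',d.round(2),'world-aligned units',((t-p)/.02*[1,-1,-1]).round(2),'w %.2f F %s'%(o['width'],o['gripper_force'].round(1)),'j7 %.2f'%o['joints'][6],'' if yaw is None else 'turn %.2f'%(((cy-yaw+90)%180-90)/4))
                                                                                                                                                                                                                     ^^^^^^^^^^^^^^^^^^^^^^^^
AttributeError: 'float' object has no attribute 'round'
```

View pics/w1.png

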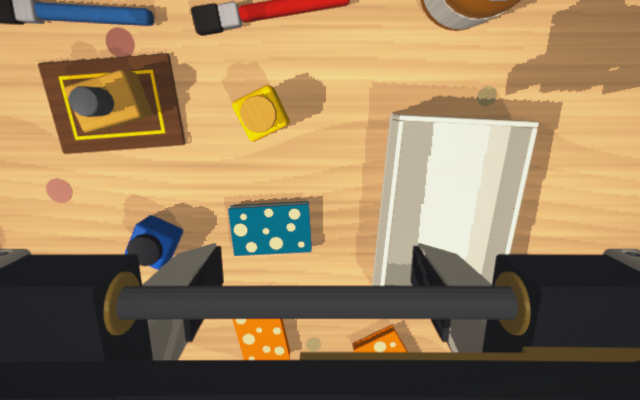

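```bash
sed -i "s/o\['gripper_force'\].round(1)/round(float(o['gripper_force']),1)/" h.py
python3 - <<'E'
from h import *
go(.5826,-.180,.010,25);print(observe()['joints'].round(2))
E
```

```text
t 4.2 pos [ 0.5171 -0.2346  0.1979] yaw -0.0 tilt 0.0 need tool units [ 3.28 -2.73  9.4 ] world-aligned units [ 3.28 -2.73  9.4 ] w 1.00 F 0.0 j7 -1.27 turn -6.26
[ 0.4   0.35 -0.09  1.71  0.03  1.09 -1.27]
```

```bash
python3 -m handwheel '[[0.82,-0.68,0,0,0,0],[0.82,-0.68,0,0,0,0],[0.82,-0.68,0,0,0,-1],[0,0,0,0,0,-1],[0,0,1,0,0,-1],[0,0,1,0,0,-1],[0,0,1,0,0,-1],[0,0,1,0,0,-1]]' >/dev/null
python3 -m handwheel '[[0,0,0,0,0,-0.26],[0,0,0,0,0,0]]' >/dev/null
python3 - <<'E'
from h import *
go(.5826,-.180,.010,25); see('jar','wrist',near=(.58,-.18));see('jar','top',near=(.58,-.18))
E
```

```text
t 5.0 pos [ 0.5655 -0.1938  0.1174] yaw 25.0 tilt 0.1 need tool units [ 1.07 -0.26  5.37] world-aligned units [ 0.85 -0.69  5.37] w 1.00 F 0.0 j7 -0.99 turn -0.00
```

```bash
python3 -m handwheel '[[0.54,-0.13,0,0,0,0],[0.53,-0.13,0,0,0,0],[0,0,1,0,0,0],[0,0,1,0,0,0],[0,0,1,0,0,0],[0,0,1,0,0,0],[0,0,1,0,0,0],[0,0,0.37,0,0,0]]' >/dev/null
python3 -m handwheel '[[0,0,0,0,0,0],[0,0,0,0,0,0],[0,0,0,0,0,0],[0,0,0,0,0,0],[0,0,0,0,0,0],[0,0,0,0,0,0]]' 0 40
python3 -m handwheel '[[0,0,-1,0,0,0],[0,0,-1,0,0,1],[0,0,-1,0,0,1],[0,0,-1,0,0,1],[0,0,-1,0,0,1],[0,0,-1,0,0,1],[0,0,-1,0,0,1],[0,0,0,0,0,0]]'
python3 - <<'E'
from h import *
go(.476,.362,.14,-4.8)
E
```

```text
clock: 6.4
position: [0.584, -0.1803, 0.0114]
ee_rot: [3.066, 0.68, 0.002]
force: [0.6, -0.7, 0.8]
width: 0.614
gripper_force: 0.0
clock: 7.07
position: [0.5859, -0.1806, 0.1552]
ee_rot: [3.14, 0.021, 0.011]
force: [1.7, -0.3, 0.3]
width: 0.036
gripper_force: 0.0
t 7.1 pos [ 0.5859 -0.1806  0.1552] yaw 0.8 tilt 0.4 need tool units [ -5.14 -27.2    0.68] world-aligned units [ -5.5  -27.13   0.76] w 0.04 F 0.0 j7 -1.38 turn 1.39
```

```bash
python3 -m handwheel '[[-1,0,-1,0,0,0],[-1,0,-1,0,0,0],[-1,0,0,0,0,0],[-1,0,0,0,0,0],[0,0,0,0,0,0]]' 0.75 >/dev/null
python3 - <<'E'
from h import *
a=see('jar','wrist',near=(.58,-.18),rad=.15);
if a: go(a[0][0],a[0][1],.010,a[0][2])
save(get_image('wrist'),'w2.png')
E
```

```text
jar wrist score 0.94 x 0.5818 y -0.1796 yaw -64.8 iou 0.87 rgb [236. 185.  67.]
t 7.6 pos [ 0.5032 -0.1817  0.1909] yaw 1.0 tilt 0.0 need tool units [ 3.93 -0.04  9.05] world-aligned units [ 3.93 -0.1   9.04] w 0.44 F 0.0 j7 -1.34 turn 16.45
```

View pics/w2.png

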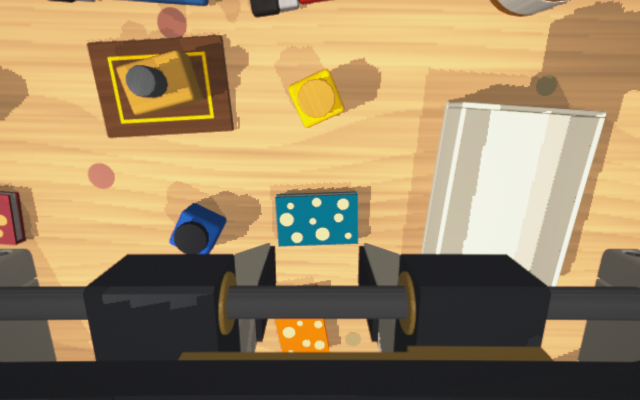

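```bash
python3 -m handwheel '[[1,0,0,0,0,0],[1,0,0,0,0,0],[1,0,0,0,0,0],[0.93,-0.07,0,0,0,0],[0,0,1,0,0,-1],[0,0,1,0,0,-1],[0,0,1,0,0,-1],[0,0,1,0,0,-1]]' >/dev/null
python3 -m handwheel '[[0,0,1,0,0,-1],[0,0,1,0,0,-1.0],[0,0,1,0,0,-0.05],[0,0,1,0,0,0],[0,0,1,0,0,0],[0,0,0.05,0,0,0],[0,0,0,0,0,0]]' 
python3 -m handwheel '[[0,0,0,0,0,0],[0,0,0,0,0,0],[0,0,0,0,0,0],[0,0,0,0,0,0],[0,0,0,0,0,0],[0,0,0,0,0,0],[0,0,0,0,0,0]]' 0 40
python3 -m handwheel '[[0,0,-1,0,0,0],[0,0,-1,0,0,1],[0,0,-1,0,0,1],[0,0,-1,0,0,1],[0,0,-1,0,0,1],[0,0,-1,0,0,1],[0,0,-1,0,0,1],[0,0,0,0,0,0]]'
python3 - <<'E'
from h import *
go(.476,.362,.14,-4.8)
E
```

```text
clock: 8.88
position: [0.5818, -0.1782, 0.0082]
ee_rot: [-3.064, -0.686, 0.003]
force: [-0.4, 0.6, -0.3]
width: 0.749
gripper_force: 0.0
clock: 9.47
position: [0.5824, -0.179, 0.01]
ee_rot: [3.065, 0.685, 0.001]
force: [0.4, -1.1, 2.9]
width: 0.353
gripper_force: 40.0
clock: 10.13
position: [0.5842, -0.179, 0.1536]
ee_rot: [3.14, 0.027, 0.009]
force: [1.5, -0.4, 0.2]
width: 0.355
gripper_force: 40.0
t 10.1 pos [ 0.5842 -0.179   0.1536] yaw 1.0 tilt 0.3 need tool units [ -4.95 -27.14   0.61] world-aligned units [ -5.41 -27.05   0.68] w 0.36 F 40.0 j7 -1.38 turn 1.45
```

```bash
python3 -m handwheel '[[-0.35,-1,0,0,0,0],[-0.35,-1,0,0,0,0],[-0.35,-1,0,0,0,0],[-0.35,-1,0,0,0,0],[-0.35,-1,0,0,0,0],[-0.35,-1,0,0,0,0],[-0.35,-1,0,0,0,0],[-0.35,-1,0,0,0,0]]'  >/dev/null
python3 -m handwheel '[[-0.35,-1,0,0,0,0],[-0.35,-1,0,0,0,0],[-0.35,-1,0,0,0,0],[-0.35,-1,0,0,0,0],[-0.35,-1,0,0,0,0],[-0.35,-1,0,0,0,0],[-0.35,-1,0,0,0,0],[-0.35,-1,0,0,0,0]]'  >/dev/null
python3 -m handwheel '[[-0.35,-1,-0.5,0,0,0],[-0.35,-1,-0.5,0,0,0],[-0.35,-1,-0.5,0,0,0],[-0.35,-1,-0.5,0,0,0],[-0.35,-1,0,0,0,0],[-0.35,-1,0,0,0,0],[-0.35,-1,0,0,0,0],[0,0,0,0,0,0]]'
python3 - <<'E'
from h import *
see('jar_crate','wrist');see('jar','wrist');see('book','wrist')
see('jar_crate','top');see('brush_tray','top')
save(get_image('wrist'),'w3.png')
go(.476,.362,.14,-4.8)
E
```

```text
clock: 12.13
position: [0.4088, 0.282, 0.1891]
ee_rot: [-3.139, -0.044, 0.002]
force: [-0.5, -0.4, -0.4]
width: 0.354
gripper_force: 40.0
jar_crate wrist score 0.80 x 0.4754 y 0.3616 yaw -4.4 iou 0.98 rgb [ 65.  110.5  85. ]
jar wrist score 0.97 x 0.5715 y 0.1736 yaw 42.7 iou 0.94 rgb [195.  38.  28.]
jar wrist score 0.81 x 0.4459 y -0.0582 yaw -29.1 iou 0.94 rgb [ 28.  69. 133.]
jar wrist score 0.71 x 0.5635 y 0.0141 yaw 5.4 iou 0.92 rgb [84. 54. 35.]
jar wrist score 0.58 x 0.3317 y 0.2717 yaw 43.5 iou 0.36 rgb [154. 114.  40.]
book wrist score 0.74 x 0.4543 y 0.1864 yaw -4.2 iou 0.96 rgb [176.  36.  50.]
jar_crate top score 0.89 x 0.5453 y 0.3571 yaw -11.2 iou 0.42 rgb [66. 84. 64.]
t 12.7 pos [0.4115 0.2774 0.1895] yaw 1.2 tilt 0.0 need tool units [ 3.31 -4.16  2.48] world-aligned units [ 3.22 -4.23  2.48] w 0.35 F 40.0 j7 -2.34 turn 1.49
```

View pics/w3.png

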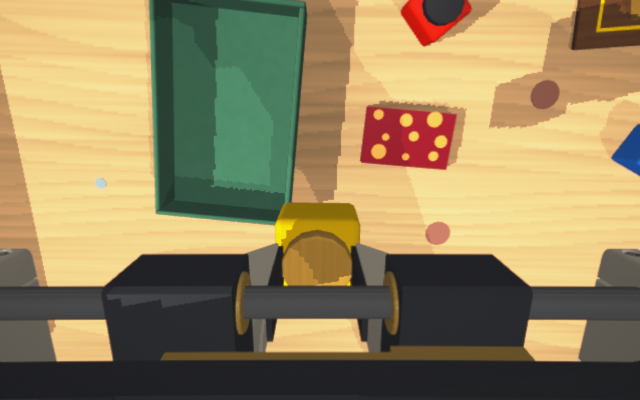

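```bash
python3 -m handwheel '[[1,-0.64,0,0,0,0],[1,-0.64,0,0,0,0],[1,-0.64,0,0,0,0],[1,-0.64,0,0,0,0],[1,-0.64,0,0,0,0],[1,-0.65,0,0,0,0],[0.16,0,0,0,0,0.7],[0,0,0,0,0,0.7]]' >/dev/null
python3 -m handwheel '[[0,0,1,0,0,0],[0,0,1,0,0,0],[0,0,1,0,0,0],[0,0,1,0,0,0],[0,0,1,0,0,0],[0,0,0,0,0,0]]'
python3 - <<'E'
from h import *
go(.533,.357,.018,-4.4)
E
```

```text
clock: 13.85
position: [0.5308, 0.3553, 0.0854]
ee_rot: [3.135, -0.12, -0.008]
force: [-0.8, -0.3, -2.9]
width: 0.354
gripper_force: 40.0
t 13.8 pos [0.5308 0.3553 0.0854] yaw -4.4 tilt 0.4 need tool units [ 0.12 -0.11  3.37] world-aligned units [ 0.11 -0.09  3.37] w 0.35 F 40.0 j7 -2.45 turn 0.00
```

```bash
python3 -m handwheel '[[0.1,-0.1,1,0,0,0],[0,0,1,0,0,0],[0,0,1,0,0,0],[0,0,0.3,0,0,0],[0,0,0,0,0,0]]'
python3 -m handwheel '[[0,0,0,0,0,0],[0,0,0,0,0,0],[0,0,0,0,0,0],[0,0,0,0,0,0],[0,0,0,0,0,0]]' 0.6
python3 -m handwheel '[[0,0,-1,0,0,0],[0,0,-1,0,0,0],[0,0,-1,0,0,0],[0,0,-1,0,0,0],[0,0,-1,0,0,0],[0,0,-1,0,0,0],[0,0,-1,0,0,0],[0,0,0,0,0,0]]' >/dev/null
python3 - <<'E'
from h import *
go(.5715,.1736,.010,42.7)
E
```

```text
clock: 14.27
position: [0.5344, 0.3585, 0.0226]
ee_rot: [3.138, -0.12, -0.003]
force: [-0.1, -0.4, -0.9]
width: 0.352
gripper_force: 40.0
clock: 14.68
position: [0.5355, 0.3595, 0.0244]
ee_rot: [-3.138, 0.12, -0.002]
force: [-0.3, 0.4, -0.8]
width: 0.592
gripper_force: 0.0
t 15.3 pos [0.5368 0.3608 0.1684] yaw -4.4 tilt 0.4 need tool units [2.4  9.24 7.89] world-aligned units [1.73 9.36 7.92] w 0.60 F 0.0 j7 -2.43 turn -11.77
```

```bash
python3 -m handwheel '[[0.26,1,0,0,0,0],[0.26,1,0,0,0,0],[0.26,1,0,0,0,0],[0.26,1,0,0,0,0],[0.26,1,0,0,0,0],[0.26,1,0,0,0,0],[0.26,1,0,0,0,0],[0.26,1,0,0,0,0]]' 0.75 >/dev/null
python3 -m handwheel '[[0.26,1,0,0,0,0],[0.06,0.24,0,0,0,-1],[0,0,0,0,0,-1],[0,0,0,0,0,-1],[0,0,0,0,0,-1],[0,0,0,0,0,-1],[0,0,0,0,0,-1],[0,0,1,0,0,-1]]' >/dev/null
python3 -m handwheel '[[0,0,1,0,0,-1],[0,0,1,0,0,-1],[0,0,0,0,0,-1],[0,0,0,0,0,-1],[0,0,0,0,0,-0.8],[0,0,0,0,0,0]]'
python3 - <<'E'
from h import *
go(.5715,.1736,.010,42.7)
see('jar','wrist')
E
```

```text
clock: 17.18
position: [0.5686, 0.1711, 0.1032]
ee_rot: [-2.923, -1.15, 0.001]
force: [0.5, -0.2, 0.3]
width: 0.75
gripper_force: 0.0
t 17.2 pos [0.5686 0.1711 0.1032] yaw 43.0 tilt 0.0 need tool units [0.19 0.01 4.66] world-aligned units [ 0.15 -0.12  4.66] w 0.75 F 0.0 j7 -1.41 turn 0.07
jar wrist score 0.97 x 0.5347 y 0.3604 yaw 89.9 iou 0.90 rgb [212. 164.  10.]
jar wrist score 0.70 x 0.5692 y 0.1744 yaw 38.9 iou 0.88 rgb [54. 44. 45.]
```

```bash
python3 -m handwheel '[[0.15,0,1,0,0,0.3],[0,0,1,0,0,0.2],[0,0,1,0,0,0],[0,0,1,0,0,0],[0,0,0.6,0,0,0],[0,0,0,0,0,0]]' >/dev/null
python3 -m handwheel '[[0,0,0,0,0,0],[0,0,0,0,0,0],[0,0,0,0,0,0],[0,0,0,0,0,0],[0,0,0,0,0,0],[0,0,0,0,0,0],[0,0,0,0,0,0]]' 0 40
python3 -m handwheel '[[0,0,-1,0,0,0],[0,0,-1,0,0,1],[0,0,-1,0,0,1],[0,0,-1,0,0,1],[0,0,-1,0,0,1],[0,0,-1,0,0,1],[0,0,-1,0,0,1],[0,0,-1,0,0,1]]'  >/dev/null
python3 -m handwheel '[[0,0,0,0,0,1],[0,0,0,0,0,1],[0,0,0,0,0,1],[0,0,0,0,0,1],[0,0,0,0,0,0.3],[0,0,0,0,0,0]]'
python3 - <<'E'
from h import *
go(.4754,.3616,.09,-4.4)
E
```

```text
clock: 18.37
position: [0.5712, 0.1736, 0.012]
ee_rot: [-2.944, -1.095, -0.001]
force: [-0.8, -0.3, 4.2]
width: 0.355
gripper_force: 40.0
clock: 19.53
position: [0.5707, 0.1733, 0.1714]
ee_rot: [3.139, -0.12, -0.0]
force: [-0.1, -0.3, -0.5]
width: 0.35
gripper_force: 40.0
t 19.5 pos [0.5707 0.1733 0.1714] yaw -4.4 tilt 0.0 need tool units [-5.47 -9.03  4.07] world-aligned units [-4.77 -9.42  4.07] w 0.35 F 40.0 j7 -2.11 turn 0.01
```

```bash
python3 -m handwheel '[[-0.6,-1,0,0,0,0],[-0.6,-1,0,0,0,0],[-0.6,-1,0,0,0,0],[-0.6,-1,0,0,0,0],[-0.6,-1,0,0,0,0],[-0.6,-1,0,0,0,0],[-0.6,-1,0,0,0,0],[-0.6,-1,0,0,0,0]]'  >/dev/null
python3 -m handwheel '[[-0.6,-1,0,0,0,0],[0,0,0,0,0,0],[0,0,1,0,0,0],[0,0,1,0,0,0],[0,0,1,0,0,0],[0,0,1,0,0,0],[0,0,0,0,0,0]]'
python3 - <<'E'
from h import *
go(.4754,.3616,.018,-4.4)
E
```

```text
clock: 20.78
position: [0.4751, 0.3589, 0.0877]
ee_rot: [3.135, -0.117, -0.007]
force: [-0.4, -0.7, -1.6]
width: 0.351
gripper_force: 40.0
t 20.8 pos [0.4751 0.3589 0.0877] yaw -4.3 tilt 0.4 need tool units [ 0.02 -0.15  3.48] world-aligned units [ 0.02 -0.13  3.49] w 0.35 F 40.0 j7 -2.51 turn 0.03
```

```bash
python3 -m handwheel '[[0,-0.13,1,0,0,0],[0,0,1,0,0,0],[0,0,1,0,0,0],[0,0,0.4,0,0,0],[0,0,0,0,0,0]]' >/dev/null
python3 -m handwheel '[[0,0,0,0,0,0],[0,0,0,0,0,0],[0,0,0,0,0,0],[0,0,0,0,0,0],[0,0,0,0,0,0]]' 0.6
python3 -m handwheel '[[0,0,-1,0,0,0],[0,0,-1,0,0,0],[0,0,-1,0,0,0],[0,0,-1,0,0,0],[0,0,-1,0,0,0],[0,0,-1,0,0,0],[0,0.5,-1,0,0,0],[0,1,0,0,0,0]]' >/dev/null
python3 -m handwheel '[[0,1,0,0,0,0],[0,1,0,0,0,0],[0,1,0,0,0,0],[0,1,0,0,0,0],[0,1,0,0,0,0],[0,1,0,0,0,0],[0,1,0,0,0,0],[0,1,0,0,0,0]]' 0.75 >/dev/null
python3 -m handwheel '[[0,1,0,0,0,0],[0,1,0,0,0,0],[0,1,0,0,0,0],[0,1,0,0,0,0],[0,1,0,0,0,0],[0,1,0,0,0,0],[0,1,0,0,0,0],[-1,1,0,0,0,0]]' >/dev/null
python3 -m handwheel '[[-1,0,0,0,0,0],[-1,0,0,0,0,0],[0,0,0,0,0,0]]' >/dev/null
python3 - <<'E'
from h import *
a=see('jar','wrist')
see('press_board','wrist');see('weight','wrist',.006);see('brush','wrist')
go(.446,-.058,.010,-30.5)
E
```

```text
clock: 21.62
position: [0.4776, 0.364, 0.0244]
ee_rot: [-3.138, 0.12, -0.002]
force: [0.8, 0.3, -0.2]
width: 0.594
gripper_force: 0.0
jar wrist score 0.79 x 0.4453 y -0.0547 yaw -26.9 iou 0.90 rgb [46. 50. 53.]
press_board wrist score 0.68 x 0.5907 y -0.0274 yaw 4.3 iou 0.95 rgb [112.  69.  43.]
t 24.3 pos [0.3912 0.0194 0.1635] yaw -4.4 tilt 0.0 need tool units [3.03 3.65 7.67] world-aligned units [2.74 3.87 7.67] w 0.75 F 0.0 j7 -1.86 turn 6.53
```

```bash
python3 -m handwheel '[[0.75,0.9,0,0,0,0],[0.75,0.9,0,0,0,0],[0.75,0.9,0,0,0,0],[0.75,0.9,0,0,0,0],[0,0,1,0,0,1],[0,0,1,0,0,1],[0,0,1,0,0,1],[0,0,0,0,0,1]]' >/dev/null
python3 -m handwheel '[[0,0,0,0,0,1],[0,0,0,0,0,1],[0,0,0,0,0,0.2],[0,0,0,0,0,0]]' >/dev/null
python3 - <<'E'
from h import *
go(.446,-.057,.010,-29.5); see('jar','wrist')
E
```

```text
t 25.3 pos [ 0.4452 -0.0571  0.1034] yaw -29.1 tilt 0.0 need tool units [ 0.03 -0.02  4.67] world-aligned units [ 0.04 -0.    4.67] w 0.75 F 0.0 j7 -2.07 turn 0.09
jar wrist score 0.89 x 0.4453 y -0.0558 yaw -28.1 iou 0.89 rgb [46. 50. 57.]
```

```bash
python3 -m handwheel '[[0,0,1,0,0,0],[0,0,1,0,0,0],[0,0,1,0,0,0],[0,0,1,0,0,0],[0,0,0.6,0,0,0],[0,0,0,0,0,0]]' >/dev/null
python3 -m handwheel '[[0,0,0,0,0,0],[0,0,0,0,0,0],[0,0,0,0,0,0],[0,0,0,0,0,0],[0,0,0,0,0,0],[0,0,0,0,0,0],[0,0,0,0,0,0]]' 0 40
python3 -m handwheel '[[0,0,-1,0,0,0],[0,0,-1,0,0,-1],[0,0,-1,0,0,-1],[0,0,-1,0,0,-1],[0,0,-1,0,0,-1],[0,0,-1,0,0,-1],[0,0,-1,0,0,-1],[0,0,-1,0,0,-0.15]]'  >/dev/null
python3 -m handwheel '[[-0.14,-1,0,0,0,0],[-0.14,-1,0,0,0,0],[-0.14,-1,0,0,0,0],[-0.14,-1,0,0,0,0],[-0.14,-1,0,0,0,0],[-0.14,-1,0,0,0,0],[-0.14,-1,0,0,0,0],[-0.14,-1,0,0,0,0]]'
python3 -m handwheel '[[-0.14,-1,0,0,0,0],[-0.14,-1,0,0,0,0],[-0.14,-1,0,0,0,0],[-0.14,-1,0,0,0,0],[-0.14,-1,0,0,0,0],[-0.14,-1,0,0,0,0],[-0.14,-1,0,0,0,0],[-0.14,-1,0,0,0,0]]' >/dev/null
python3 -m handwheel '[[-0.14,-1,0,0,0,0],[-0.14,-1,0,0,0,0],[-0.14,-1,0,0,0,0],[-0.14,-1,0,0,0,0],[0,0,0,0,0,0],[0,0,0,0,0,0]]'
python3 - <<'E'
from h import *
go(.418,.366,.018,-4.4); see('jar','wrist'); see('jar_crate','wrist')
E
```

```text
clock: 26.45
position: [0.4455, -0.057, 0.012]
ee_rot: [-3.04, 0.791, -0.002]
force: [0.3, 1.4, 3.4]
width: 0.35
gripper_force: 40.0
clock: 27.78
position: [0.4349, 0.1049, 0.1714]
ee_rot: [3.139, -0.126, -0.001]
force: [0.7, -0.3, -1.0]
width: 0.352
gripper_force: 40.0
clock: 28.95
position: [0.4204, 0.3468, 0.1711]
ee_rot: [3.139, -0.123, -0.001]
force: [0.0, -0.1, -0.9]
width: 0.352
gripper_force: 40.0
t 28.9 pos [0.4204 0.3468 0.1711] yaw -4.5 tilt 0.1 need tool units [-0.19 -0.95  7.66] world-aligned units [-0.12 -0.96  7.66] w 0.35 F 40.0 j7 -2.56 turn -0.02
jar wrist score 0.93 x 0.4767 y 0.3651 yaw -6.0 iou 0.92 rgb [56. 51. 53.]
jar wrist score 0.70 x 0.5355 y 0.3589 yaw -4.4 iou 0.93 rgb [232. 179.  65.]
jar wrist score 0.61 x 0.3517 y 0.3532 yaw -48.9 iou 0.41 rgb [32. 48. 52.]
jar_crate wrist score 0.86 x 0.5016 y 0.3603 yaw -4.1 iou 0.76 rgb [58. 98. 76.]
```

```bash
python3 -m handwheel '[[-0.19,-0.95,0,0,0,0],[0,0,1,0,0,0],[0,0,1,0,0,0],[0,0,1,0,0,0],[0,0,1,0,0,0],[0,0,1,0,0,0],[0,0,1,0,0,0],[0,0,1,0,0,0]]' >/dev/null
python3 -m handwheel '[[0,0,0.6,0,0,0],[0,0,0,0,0,0]]' >/dev/null
python3 -m handwheel '[[0,0,0,0,0,0],[0,0,0,0,0,0],[0,0,0,0,0,0],[0,0,0,0,0,0],[0,0,0,0,0,0]]' 0.6
python3 -m handwheel '[[0,0,-1,0,0,0],[0,0,-1,0,0,0],[0,0,-1,0,0,0],[0,0,-1,0,0,0],[0,0,-1,0,0,0],[0,0,-1,0,0,0],[0,0,-1,0,0,0],[0,0,-1,0,0,0]]' >/dev/null
python3 -m handwheel '[[0.97,0.8,0,0,0,0],[0.97,0.8,0,0,0,0],[0.97,0.8,0,0,0,0],[0.97,0.8,0,0,0,0],[0.97,0.8,0,0,0,0],[0.97,0.8,0,0,0,0],[0.97,0.8,0,0,0,0],[0,0,0,0,0,0]]' 0.4 >/dev/null
python3 - <<'E'
from h import *
a=see('brush','wrist'); see('weight','wrist',.006); see('press_board','wrist')
a=min(a,key=lambda q:abs(q[1]-.194)); go(a[0],a[1],.005,a[2])
save(get_image('wrist'),'w4.png'); print(observe()['joints'].round(2))
E
```

```text
clock: 30.4
position: [0.4193, 0.3655, 0.0203]
ee_rot: [-3.138, 0.126, -0.002]
force: [0.3, -0.1, 0.2]
width: 0.594
gripper_force: 0.0
brush wrist score 0.47 x 0.6260 y -0.0344 yaw 99.8 iou 0.37 rgb [125.  78.  47.]
weight wrist score 0.92 x 0.5944 y -0.0349 yaw 11.1 iou 0.94 rgb [182. 133.  62.]
press_board wrist score 0.96 x 0.5902 y -0.0273 yaw 4.6 iou 0.65 rgb [124.  78.  47.]
t 32.0 pos [0.5444 0.244  0.1797] yaw -4.5 tilt 0.0 need tool units [ 5.16 13.56  8.73] world-aligned units [ 4.08 13.92  8.74] w 0.40 F 0.0 j7 -2.26 turn 18.93
[-0.34  0.42 -0.25  1.65  0.11  1.08 -2.26]
```

View pics/w4.png

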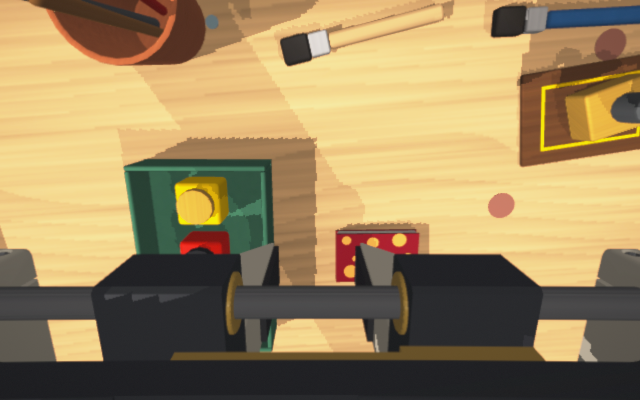

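Run:
```python
from h import *
im=get_image('wrist'); h=to_z(im,283,53,.01);t=to_z(im,450,8,.01);print(h,t,(h+t)/2,np.hypot(*(h-t)[:2]),np.degrees(np.arctan2(*(h-t)[1::-1])))
print([ (round(r['score'],2),np.array(r['point'])*[640,400],to_z(im,*(np.array(r['point'])*[640,400]),0)) for r in place_of('brush2','wrist')])
see('brush','wrist',ms=.1);see('brush','top',ms=.3);go(.677,.195,.006,98)
```

```text
[0.6663002  0.26554044 0.01      ] [0.69106692 0.11287793 0.01      ] [0.67868356 0.18920918 0.01      ] 0.15465844502537104 99.21491504403325
[(0.84, array([360.768,  34.28 ]), array([0.67801616, 0.19184586, 0.        ])), (0.73, array([570.624,  20.68 ]), array([ 0.67298192, -0.00101296,  0.        ]))]
brush wrist score 0.71 x 0.6736 y -0.0044 yaw 88.3 iou 0.85 rgb [ 41.  71. 106.]
brush wrist score 0.61 x 0.6777 y 0.1939 yaw 98.8 iou 0.86 rgb [226. 196. 131.]
brush top score 0.93 x 0.6792 y -0.1890 yaw 98.6 iou 0.64 rgb [148.   64.   52.5]
brush top score 0.90 x 0.6738 y 0.0013 yaw 85.1 iou 0.56 rgb [ 78.  82. 100.]
brush top score 0.84 x 0.6796 y 0.1940 yaw 98.3 iou 0.65 rgb [210. 179. 131.]
t 32.4 pos [0.5451 0.243  0.1795] yaw -4.6 tilt 0.0 need tool units [6.76 1.87 8.68] world-aligned units [6.59 2.4  8.68] w 0.40 F 0.0 j7 -2.26 turn 19.36
```

```bash
python3 -m handwheel '[[0.97,0.28,0,0,0,0],[0.97,0.28,0,0,0,0],[0.97,0.28,0,0,0,0],[0.97,0.28,0,0,0,0],[0.97,0.28,0,0,0,0],[0.97,0.28,0,0,0,0],[0.98,0.28,0,0,0,-1],[0,0,0,0,0,-1]]' 0.45 >/dev/null
python3 -m handwheel '[[0,0,0,0,0,-1],[0,0,0,0,0,-1],[0,0,0,0,0,-1],[0,0,0,0,0,-1],[0,0,0,0,0,-1],[0,0,0,0,0,-1],[0,0,0,0,0,-1],[0,0,0,0,0,-1]]' >/dev/null
python3 -m handwheel '[[0,0,0,0,0,-1],[0,0,0,0,0,-1],[0,0,0,0,0,-1],[0,0,0,0,0,-1],[0,0,0,0,0,-1],[0,0,0,0,0,-1],[0,0,0,0,0,-1],[0,0,0,0,0,-1]]' >/dev/null
python3 -m handwheel '[[0,0,1,0,0,-1],[0,0,1,0,0,-1],[0,0,1,0,0,-1],[0,0,1,0,0,-1],[0,0,1,0,0,-1],[0,0,0,0,0,-1],[0,0,0,0,0,-1],[0,0,0,0,0,-0.8]]' >/dev/null
python3 -m handwheel '[[0,0,0,0,0,0],[0,0,0,0,0,0]]'
python3 - <<'E'
from h import *
see('brush','top',ms=.3,near=(.678,.193));
print([ (round(r['score'],2),np.array(r['point'])*[640,400]) for r in place_of('brush2','wrist')]);go(.6778,.193,.006,98.7)
E
```

```text
clock: 35.22
position: [0.6777, 0.1928, 0.0793]
ee_rot: [-2.051, -2.38, 0.0]
force: [0.7, 0.4, 0.2]
width: 0.45
gripper_force: 0.0
[(0.89, array([569.6,  20.6])), (0.82, array([357.312,  34.28 ]))]
t 35.4 pos [0.6778 0.1929 0.0796] yaw 98.5 tilt 0.0 need tool units [0.01 0.   3.68] world-aligned units [ 0.   -0.01  3.68] w 0.45 F 0.0 j7 -0.54 turn -0.04
```

```bash
python3 -m handwheel '[[0,0,1,0,0,0],[0,0,1,0,0,0],[0,0,1,0,0,0],[0,0,0.7,0,0,0],[0,0,0,0,0,0]]' >/dev/null
python3 -m handwheel '[[0,0,0,0,0,0],[0,0,0,0,0,0],[0,0,0,0,0,0],[0,0,0,0,0,0],[0,0,0,0,0,0],[0,0,0,0,0,0],[0,0,0,0,0,0]]' 0 30
python3 -m handwheel '[[0,0,-1,0,0,0],[0,0,-1,0,0,0],[0,0,-1,0,0,0],[0,0,-1,0,0,1],[0,0,-1,0,0,1],[0,0,-1,0,0,1],[0,0,-1,0,0,1],[0,0,-1,0,0,1]]'
python3 -m handwheel '[[0,0,0,0,0,1],[0,0,0,0,0,1],[0,0,0,0,0,1],[0,0,0,0,0,1],[0,0,0,0,0,1],[0,0,0,0,0,1],[0,0,0,0,0,1],[0,0,0,0,0,1]]' >/dev/null
python3 -m handwheel '[[0,0,0,0,0,1],[0,0,0,0,0,1],[0,0,0,0,0,1],[0,0,0,0,0,1],[0,0,0,0,0,1],[0,0,0,0,0,1],[0,0,0,0,0,1],[0,0,0,0,0,1]]' >/dev/null
python3 -m handwheel '[[0,0,0,0,0,1],[0,0,0,0,0,1],[0,0,0,0,0,1],[0,0,0,0,0,1],[0,0,0,0,0,0.9]]'
python3 -m handwheel '[[-0.39,1,0,0,0,0],[-0.39,1,0,0,0,0],[-0.39,1,0,0,0,0],[-0.39,1,0,0,0,0],[-0.39,1,0,0,0,0],[-0.39,1,0,0,0,0],[-0.39,1,0,0,0,0],[-0.39,1,0,0,0,0]]' >/dev/null
python3 -m handwheel '[[-0.39,1,0,0,0,0],[-0.39,1,0,0,0,0],[-0.39,1,0,0,0,0],[-0.39,1,0,0,0,0],[-0.39,1,0,0,0,0],[-0.39,1,0,0,0,0],[-0.39,1,0,0,0,0],[-0.39,1,0,0,0,0]]' >/dev/null
python3 -m handwheel '[[-0.39,1,0,0,0,0],[-0.39,1,0,0,0,0],[-0.39,1,0,0,0,0],[-0.39,1,0,0,0,0],[-0.39,1,0,0,0,0],[-0.39,1,0,0,0,0],[0,0,0,0,0,0]]'
python3 - <<'E'
from h import *
a=see('brush_tray','wrist'); see('brush','wrist'); see('book','wrist')
save(get_image('wrist'),'w5.png');go(.482,-.377,.15,-5)
E
```

```text
clock: 36.37
position: [0.6778, 0.1928, 0.0058]
ee_rot: [2.048, 2.382, 0.0]
force: [0.2, -0.6, 0.5]
width: 0.017
gripper_force: 0.0
clock: 37.03
position: [0.6775, 0.1928, 0.1666]
ee_rot: [-2.434, -1.986, -0.0]
force: [-0.3, 0.3, 0.9]
width: 0.007
gripper_force: 0.0
clock: 38.78
position: [0.6776, 0.193, 0.1656]
ee_rot: [-3.138, 0.142, 0.0]
force: [-0.5, 0.4, -0.5]
width: 0.006
gripper_force: 0.0
clock: 40.7
position: [0.4661, -0.2351, 0.1657]
ee_rot: [3.136, -0.145, -0.001]
force: [0.5, 0.1, 0.7]
width: 0.007
gripper_force: 0.0
brush_tray wrist score 0.92 x 0.4788 y -0.3697 yaw -2.7 iou 0.95 rgb [183. 175. 154.]
book wrist score 0.62 x 0.4571 y -0.1832 yaw 3.4 iou 0.95 rgb [ 10. 107. 128.]
t 41.0 pos [ 0.4691 -0.2294  0.1655] yaw -4.9 tilt 0.0 need tool units [1.27 7.3  0.77] world-aligned units [0.65 7.38 0.78] w 0.00 F 0.0 j7 -1.35 turn 0.03
```

View pics/w5.png

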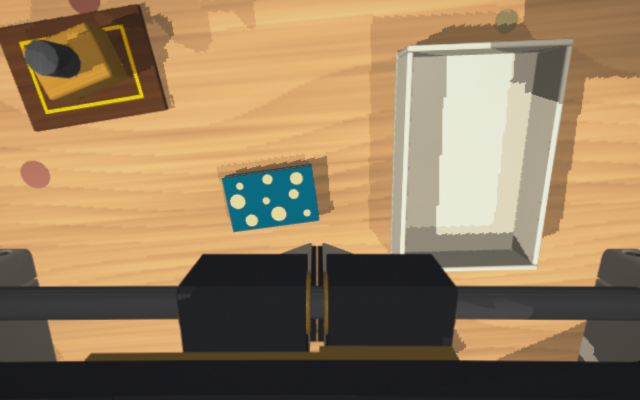

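Run:
```python
from h import *
see('brush','top',ms=.3);see('jar','top');go(.58,-.19,.19,0)
im=get_image('top'); cv2.imwrite('pics/t2.png',cv2.resize(im['image'][90:290,140:500,::-1],None,fx=2,fy=2))
```

```text
brush top score 0.91 x 0.6793 y 0.1944 yaw 98.6 iou 0.84 rgb [172.5 145.  107. ]
brush top score 0.62 x 0.6749 y -0.0028 yaw 86.9 iou 0.76 rgb [ 79.   92.5 115. ]
brush top score 0.59 x 0.6787 y -0.1898 yaw 98.9 iou 0.69 rgb [171.  69.  57.]
brush top score 0.46 x 0.4671 y 0.1610 yaw 107.8 iou 0.38 rgb [133.  62.  55.]
jar top score 0.72 x 0.5378 y 0.3606 yaw -12.1 iou 0.82 rgb [211.5 159.   82. ]
jar top score 0.63 x 0.4790 y 0.3685 yaw -11.8 iou 0.80 rgb [101.  53.  46.]
jar top score 0.52 x 0.4204 y 0.3654 yaw -5.9 iou 0.78 rgb [62. 57. 66.]
t 41.2 pos [ 0.4687 -0.2302  0.1655] yaw -4.9 tilt 0.0 need tool units [ 5.37 -2.48 -1.22] world-aligned units [ 5.56 -2.01 -1.22] w 0.01 F 0.0 j7 -1.35 turn -1.24
```

View pics/t2.png

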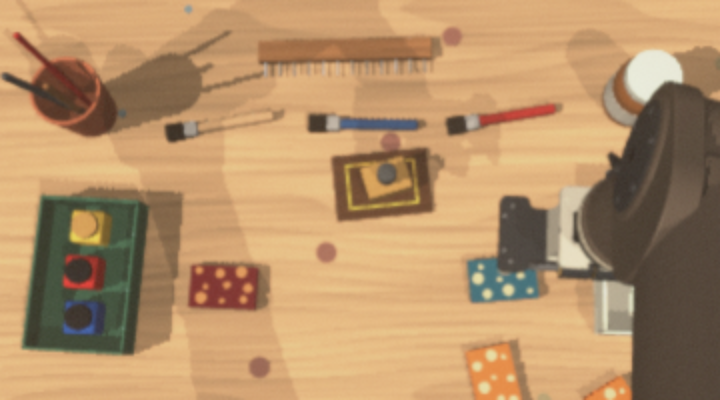

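Run:
```python
from h import *
im=get_image('wrist');o=observe();p=o['position'];Rm=rot(o['ee_rot'])
print(np.array(im['position'])-p, np.round(rot(im['orientation']),2))
for d in(0,.01,.019,.03,.04,.06): print(d,np.round(proj(im,p-Rm[:,2]*d)), np.round(proj(im,p-Rm[:,2]*d+Rm[:,0]*.0095)))
print(np.round(proj(im,[.457,-.183,.014])))
cv2.imwrite('pics/w6.png',cv2.resize(im['image'][200:360,160:480,::-1],None,fx=2.5,fy=2.5))
```

```text
[ 0.07316703 -0.00623695  0.18569346] [[-0.09 -0.96 -0.27]
 [-1.    0.08  0.02]
 [ 0.    0.27 -0.96]]
0 [317. 242.] [317. 226.]
0.01 [317. 248.] [317. 232.]
0.019 [317. 255.] [317. 238.]
0.03 [317. 265.] [317. 246.]
0.04 [317. 274.] [317. 255.]
0.06 [317. 297.] [317. 276.]
[270. 200.]
```

View pics/w6.png

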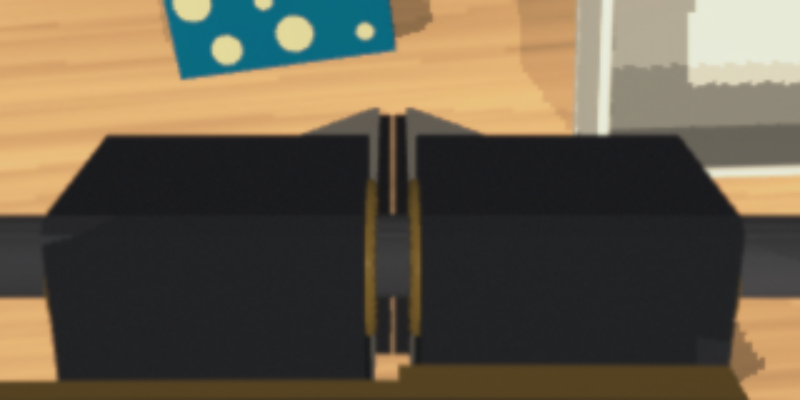

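```bash
python3 -m handwheel '[[0,0.1,1,0,0,0],[0,0,1,0,0,0],[0,0,1,0,0,0],[0,0,1,0,0,0],[0,0,1,0,0,0],[0,0,1,0,0,0],[0,0,1,0,0,0],[0,0,0,0,0,0]]' | grep -E 'posi|force'
python3 -m handwheel '[[0,0,0.5,0,0,0],[0,0,0,0,0,0],[0,0,0,0,0,0]]' | grep -E 'posi|^force'
python3 -m handwheel '[[0,0,0.25,0,0,0],[0,0,0,0,0,0],[0,0,0,0,0,0]]' | grep -E 'posi|^force'
python3 -m handwheel '[[0,0,0.25,0,0,0],[0,0,0,0,0,0],[0,0,0,0,0,0]]' | grep -E 'posi|^force'
python3 -m handwheel '[[0,0,0.15,0,0,0],[0,0,0,0,0,0],[0,0,0,0,0,0]]' | grep -E 'posi|^force'
```

```text
position: [0.4661, -0.2317, 0.0224]
force: [-1.3, -0.2, -0.8]
gripper_force: 0.0
position: [0.4686, -0.2327, 0.016]
force: [0.1, 0.6, 0.9]
position: [0.4685, -0.2327, 0.0109]
force: [-0.5, 0.0, -0.8]
position: [0.4681, -0.2325, 0.0053]
force: [0.5, 0.4, 1.0]
position: [0.4682, -0.2325, 0.0024]
force: [-0.5, -0.1, -0.2]
```

```bash
for i in 1; do
python3 -m handwheel '[[0,0,0.2,0,0,0],[0,0,0,0,0,0],[0,0,0,0,0,0]]' | grep -E 'posi|^force'
python3 -m handwheel '[[0,0,0.2,0,0,0],[0,0,0,0,0,0],[0,0,0,0,0,0]]' | grep -E 'posi|^force'
python3 - <<'E'
from h import *
import sys
o=observe();sys.exit(abs(o['force'][2])>6)
E
[ $? = 0 ] || break
python3 -m handwheel '[[0,0,0.2,0,0,0],[0,0,0,0,0,0],[0,0,0,0,0,0]]' | grep -E 'posi|^force'
python3 -m handwheel '[[0,0,0.2,0,0,0],[0,0,0,0,0,0],[0,0,0,0,0,0]]' | grep -E 'posi|^force'
done
python3 - <<'E'
from h import *
im=get_image('wrist');cv2.imwrite('pics/w7.png',cv2.resize(im['image'][120:360,160:480,::-1],None,fx=2.4,fy=2.4))
E
```

```text
position: [0.4681, -0.2325, -0.0017]
force: [-0.4, 0.5, 0.2]
position: [0.4681, -0.2325, -0.0057]
force: [0.5, 0.9, 0.2]False
```

View pics/w7.png

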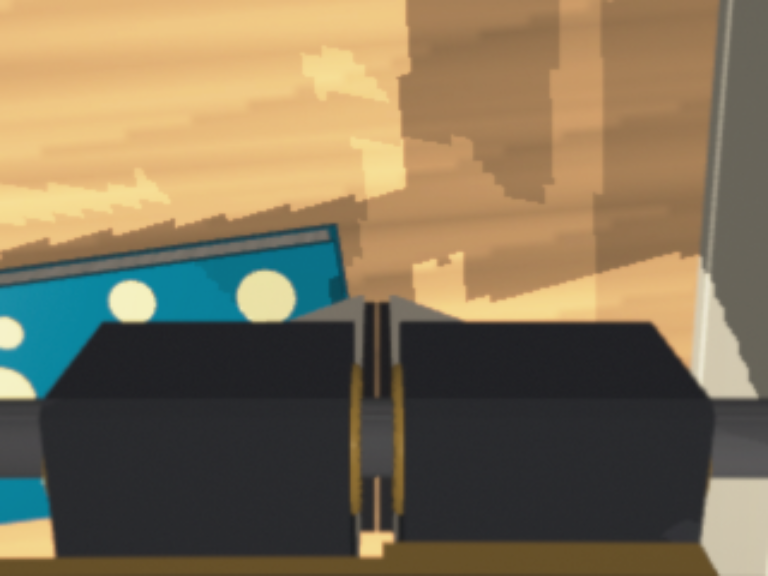

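```bash
python3 -m handwheel '[[0,0,0.4,0,0,0],[0,0,0,0,0,0],[0,0,0,0,0,0]]' | grep -E 'posi|^force'
python3 -m handwheel '[[0,0,0.2,0,0,0],[0,0,0,0,0,0],[0,0,0,0,0,0]]' | grep -E 'posi|^force'
python3 -m handwheel '[[0,0,0.1,0,0,0],[0,0,0,0,0,0],[0,0,0,0,0,0]]' | grep -E 'posi|^force'
python3 -m handwheel '[[0,0,0.1,0,0,0],[0,0,0,0,0,0],[0,0,0,0,0,0]]' | grep -E 'posi|^force'
```

```text
position: [0.4679, -0.2324, -0.014]
force: [-0.5, -0.4, 0.5]
position: [0.4688, -0.2331, -0.0173]
force: [0.1, -1.1, 3.4]
position: [0.4692, -0.2339, -0.0187]
force: [-1.1, -2.1, 10.4]
position: [0.4698, -0.2348, -0.02]
force: [-1.7, -5.3, 17.4]
```

```bash
python3 -m handwheel '[[0,0,-1,0,0,0],[0,0,-1,0,0,0],[0,0,-1,0,0,0],[0,0,-1,0,0,0],[0,0,-1,0,0,0],[0,0,-1,0,0,0],[0,0,-1,0,0,0],[0,0,-1,0,0,0]]' 0.45 >/dev/null
python3 -m handwheel '[[1,-0.46,0,0,0,0],[1,-0.46,0,0,0,0],[1,-0.46,0,0,0,0],[1,-0.46,0,0,0,0],[1,-0.46,0,0,0,0],[0,0,0,0,0,0],[0,0,0,0,0,0]]'|grep posi
python3 - <<'E'
from h import *
for _ in range(2):
  a=see('brush','wrist',near=(.68,-.19))
  if a: break
see('weight','wrist',.006);see('press_board','wrist')
if a: go(a[0][0],a[0][1],-.015,a[0][2])
E
```

```text
position: [0.5725, -0.1944, 0.1379]
brush wrist score 0.79 x 0.6778 y -0.1908 yaw 98.8 iou 0.87 rgb [205.  37.  28.]
weight wrist score 0.68 x 0.5936 y -0.0342 yaw 15.8 iou 0.91 rgb [141. 117.  54.]
press_board wrist score 0.78 x 0.5900 y -0.0278 yaw 4.3 iou 0.64 rgb [118.  74.  44.]
t 46.1 pos [ 0.5712 -0.1961  0.1386] yaw -5.0 tilt 0.0 need tool units [ 5.29 -0.74  7.68] world-aligned units [ 5.33 -0.27  7.68] w 0.45 F 0.0 j7 -1.48 turn 19.04
```

```bash
python3 -m handwheel '[[1,-0.15,0,0,0,0],[1,-0.15,0,0,0,0],[1,-0.15,0,0,0,0],[1,-0.15,0,0,0,0],[1,-0.14,0,0,0,0],[0.29,0,0,0,0,-1],[0,0,0,0,0,-1],[0,0,0,0,0,-1]]' >/dev/null
python3 -m handwheel '[[0,0,0,0,0,-1],[0,0,0,0,0,-1],[0,0,0,0,0,-1],[0,0,0,0,0,-1],[0,0,0,0,0,-1],[0,0,0,0,0,-1],[0,0,0,0,0,-1],[0,0,0,0,0,-1]]' >/dev/null
python3 -m handwheel '[[0,0,0,0,0,-1],[0,0,0,0,0,-1],[0,0,0,0,0,-1],[0,0,0,0,0,-1],[0,0,0,0,0,-1],[0,0,0,0,0,-1],[0,0,0,0,0,-1],[0,0,0,0,0,-1]]' >/dev/null
python3 -m handwheel '[[0,0,1,0,0,-1],[0,0,1,0,0,-1],[0,0,1,0,0,-1],[0,0,1,0,0,-1],[0,0,1,0,0,-1],[0,0,0,0,0,-1],[0,0,0,0,0,-1],[0,0,0,0,0,0]]' >/dev/null
python3 - <<'E'
from h import *
see('brush','top',ms=.3,near=(.678,-.193));go(.678,-.191,-.015,98.8)
E
```

```text
brush top score 0.50 x 0.6711 y -0.1346 yaw 95.6 iou 0.31 rgb [95.  69.5 59. ]
t 48.9 pos [ 0.6785 -0.1904  0.0387] yaw 98.8 tilt 0.0 need tool units [-0.03 -0.03  2.68] world-aligned units [-0.02  0.03  2.68] w 0.45 F 0.0 j7 0.03 turn 0.01
```

```bash
python3 -m handwheel '[[0,0,1,0,0,0],[0,0,1,0,0,0],[0,0,0.65,0,0,0],[0,0,0,0,0,0]]' | grep -E 'posi|^force'
python3 -m handwheel '[[0,0,0,0,0,0],[0,0,0,0,0,0],[0,0,0,0,0,0],[0,0,0,0,0,0],[0,0,0,0,0,0],[0,0,0,0,0,0],[0,0,0,0,0,0],[0,0,0,0,0,0]]' 0 30
python3 -m handwheel '[[0,0,-1,0,0,0],[0,0,-1,0,0,0],[0,0,-1,0,0,0],[0,0,-1,0,0,1],[0,0,-1,0,0,1],[0,0,-1,0,0,1],[0,0,-1,0,0,1],[0,0,-1,0,0,1]]'
```

```text
position: [0.6764, -0.1899, -0.0174]
force: [-0.4, -0.1, -0.1]
clock: 49.88
position: [0.6787, -0.19, -0.0143]
ee_rot: [2.04, 2.389, 0.0]
force: [0.5, -0.1, 1.2]
width: 0.007
gripper_force: 0.6
clock: 50.55
position: [0.6785, -0.1897, 0.1466]
ee_rot: [-2.427, -1.994, -0.0]
force: [-0.2, 0.1, -0.6]
width: 0.001
gripper_force: 0.0
```

Run:
```python
from h import *
im=get_image('scene')
for r in place_of('brush1','scene'): q=np.array(r['point'])*[640,400]; print('scene',round(r['score'],2),q.round(),to_z(im,*q,0).round(3))
im=get_image('wrist')
for r in place_of('brush1','wrist'): q=np.array(r['point'])*[640,400]; print('wrist',round(r['score'],2),q.round(),to_z(im,*q,0).round(3))
cv2.imwrite('pics/w8.png',im['image'][:,:,::-1]); go()
s=get_image('scene');cv2.imwrite('pics/s8.png',cv2.resize(s['image'][60:300,150:400,::-1],None,fx=2.4,fy=2.4))
b=np.hstack([cv2.resize(cv2.imread('pics/w8.png'),(400,250)),cv2.resize(cv2.imread('pics/s8.png'),(400,384))[:250]]) ; 
a=cv2.resize(cv2.imread('pics/s8.png'),(400,384)); w=cv2.copyMakeBorder(cv2.resize(cv2.imread('pics/w8.png'),(400,250)),0,134,0,0,cv2.BORDER_CONSTANT); cv2.imwrite('pics/c8.png',np.hstack([w,a]))
```

```text
scene 0.91 [360. 283.] [0.689 0.191 0.   ]
scene 0.85 [303. 237.] [0.656 0.001 0.   ]
scene 0.8 [239. 209.] [ 0.68  -0.198  0.   ]
wrist 0.93 [315. 190.] [ 0.679 -0.194  0.   ]
wrist 0.65 [177.  26.] [ 0.591 -0.031  0.   ]
t 50.8 pos [ 0.6789 -0.1898  0.1459] yaw 79.1 tilt 0.1 need tool units [0. 0. 0.] world-aligned units [ 0. -0. -0.] w 0.00 F 0.0 j7 -0.22
```

View pics/c8.png

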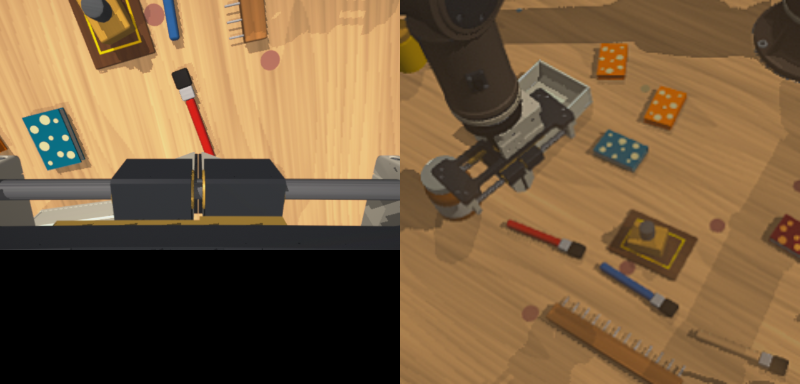

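```bash
python3 -m handwheel '[[0,0,0,0,0,-1],[0,0,0,0,0,-1],[0,0,0,0,0,-1],[0,0,0,0,0,-1],[0,0,0,0,0,-0.9],[0,0,0,0,0,0],[0,0,0,0,0,0]]' 0.45 >/dev/null
python3 - <<'E'
from h import *
a=see('brush','wrist',near=(.68,-.19)); go(a[0][0],a[0][1],-.027,a[0][2])
im=get_image('wrist');p=observe()['position'];print(im['fx'],proj(im,[a[0][0],a[0][1],0]))
E
```

```text
brush wrist score 0.83 x 0.6782 y -0.1919 yaw 98.8 iou 0.86 rgb [196.  35.  27.]
t 51.5 pos [ 0.6782 -0.1899  0.1448] yaw 98.5 tilt 0.1 need tool units [-0.1  -0.01  8.59] world-aligned units [-0.    0.1   8.59] w 0.45 F 0.0 j7 0.08 turn -0.07
354.05616473002516 (np.float64(316.9485753916347), np.float64(188.0874229917423))
```

```bash
python3 -m handwheel '[[-0.1,0,1,0,0,0],[0,0,1,0,0,0],[0,0,1,0,0,0],[0,0,1,0,0,0],[0,0,1,0,0,0],[0,0,1,0,0,0],[0,0,1,0,0,0],[0,0,0.9,0,0,0]]' >/dev/null
python3 -m handwheel '[[0,0,0.4,0,0,0],[0,0,0,0,0,0],[0,0,0,0,0,0]]' | grep -E 'posi|^force'
python3 -m handwheel '[[0,0,0.25,0,0,0],[0,0,0,0,0,0],[0,0,0,0,0,0]]' | grep -E 'posi|^force'
python3 -m handwheel '[[0,0,0,0,0,0],[0,0,0,0,0,0],[0,0,0,0,0,0],[0,0,0,0,0,0],[0,0,0,0,0,0],[0,0,0,0,0,0],[0,0,0,0,0,0],[0,0,0,0,0,0]]' 0 30
```

```text
position: [0.6791, -0.1917, -0.0202]
force: [0.1, -0.3, 0.8]
position: [0.6793, -0.192, -0.0247]
force: [0.3, -0.7, -0.1]
clock: 53.37
position: [0.679, -0.1919, -0.0253]
ee_rot: [2.048, 2.382, 0.0]
force: [-1.0, 0.3, 1.6]
width: 0.15
gripper_force: 30.0
```

```bash
python3 -m handwheel '[[0,0,-1,0,0,0],[0,0,-1,0,0,0],[0,0,-1,0,0,0],[0,0,-1,0,0,1],[0,0,-1,0,0,1],[0,0,-1,0,0,1],[0,0,-1,0,0,1],[0,0,-1,0,0,1]]'
python3 -m handwheel '[[0,0,0,0,0,1],[0,0,0,0,0,1],[0,0,0,0,0,1],[0,0,0,0,0,1],[0,0,0,0,0,1],[0,0,0,0,0,1],[0,0,0,0,0,1],[0,0,0,0,0,1]]' >/dev/null
python3 -m handwheel '[[0,0,0,0,0,1],[0,0,0,0,0,1],[0,0,0,0,0,1],[0,0,0,0,0,1],[0,0,0,0,0,1],[0,0,0,0,0,1],[0,0,0,0,0,1],[0,0,0,0,0,1]]' >/dev/null
python3 -m handwheel '[[0,0,0,0,0,1],[0,0,0,0,0,1],[0,0,0,0,0,1],[0,0,0,0,0,1],[0,0,0,0,0,0.3]]' >/dev/null
python3 -m handwheel '[[-1,0.97,0,0,0,0],[-1,0.97,0,0,0,0],[-1,0.97,0,0,0,0],[-1,0.97,0,0,0,0],[-1,0.97,0,0,0,0],[-1,0.97,0,0,0,0],[-1,0.97,0,0,0,0],[-1,0.97,0,0,0,0]]' >/dev/null
python3 -m handwheel '[[-1,0.6,0,0,0,0],[-0.6,0,0,0,0,0],[0,0,0,0,0,0],[0,0,0,0,0,0]]'
python3 - <<'E'
from h import *
a=see('brush_tray','wrist'); see('brush','wrist');see('brush_tray','scene')
im=get_image('wrist');save(im,'w9.png')
go(.478,-.4,-.012,-2.7)
E
```

```text
clock: 54.03
position: [0.6787, -0.1918, 0.1354]
ee_rot: [-2.434, -1.986, 0.0]
force: [0.3, -0.1, -0.8]
width: 0.147
gripper_force: 30.0
clock: 56.78
position: [0.4794, -0.3503, 0.1347]
ee_rot: [-3.141, 0.07, -0.0]
force: [0.7, -0.4, 0.5]
width: 0.148
gripper_force: 30.0
brush_tray wrist score 0.88 x 0.4786 y -0.3708 yaw -3.1 iou 0.58 rgb [232. 226. 204.]
brush wrist score 0.57 x 0.4811 y -0.3442 yaw -2.4 iou 0.40 rgb [107.  31.  28.]
brush_tray scene score 0.96 x 0.4789 y -0.3707 yaw -3.8 iou 0.94 rgb [126. 117.  99.]
t 57.1 pos [ 0.4803 -0.3497  0.1344] yaw -2.5 tilt 0.0 need tool units [-0.    2.52  7.32] world-aligned units [-0.11  2.51  7.32] w 0.15 F 30.0 j7 -1.13 turn 0.05
```

View pics/w9.png

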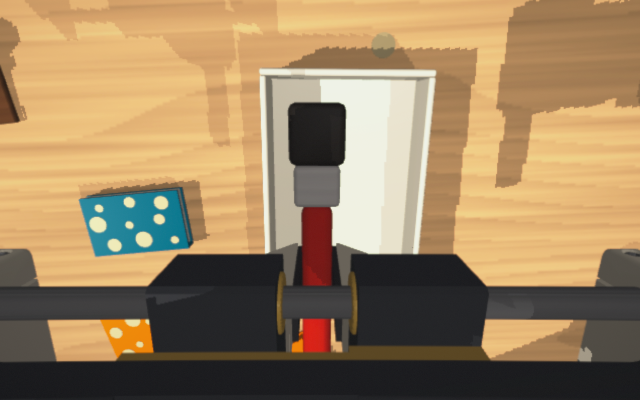

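```bash
python3 -m handwheel '[[-0.1,0.8,0,0,0,0.15],[0,0.8,0,0,0,0],[0,0.8,0,0,0,0],[0,0,1,0,0,0],[0,0,1,0,0,0],[0,0,1,0,0,0],[0,0,1,0,0,0],[0,0,1,0,0,0]]' >/dev/null
python3 -m handwheel '[[0,0,1,0,0,0],[0,0,1,0,0,0],[0,0,0.5,0,0,0],[0,0,0,0,0,0],[0,0,0,0,0,0]]'
python3 -m handwheel '[[0,0,0,0,0,0],[0,0,0,0,0,0],[0,0,0,0,0,0]]' 0.25
python3 -m handwheel '[[0,0,-1,0,0,0],[0,0,-1,0,0,0],[0,0,-1,0,0,0],[0,0,-1,0,0,0],[0,0,-1,0,0,0],[0,0,-1,0,0,0],[0,0,-1,0,0,0],[0,0,-1,0,0,0]]' >/dev/null
python3 - <<'E'
from h import *
see('brush','wrist',.005,near=(.48,-.38))
see('brush','top'); go(.61,-.01,.14)
E
```

```text
clock: 58.22
position: [0.4747, -0.399, -0.0156]
ee_rot: [-3.14, 0.089, 0.001]
force: [0.1, -0.3, 0.0]
width: 0.147
gripper_force: 30.0
clock: 58.47
position: [0.4758, -0.3987, -0.0142]
ee_rot: [3.139, -0.087, 0.003]
force: [-0.9, -0.8, -0.6]
width: 0.248
gripper_force: 0.0
brush wrist score 0.61 x 0.4747 y -0.3996 yaw -3.1 iou 0.84 rgb [205.  38.  31.]
brush top score 0.80 x 0.6744 y -0.0004 yaw 86.5 iou 0.71 rgb [ 72.  89. 116.]
brush top score 0.68 x 0.6799 y 0.1959 yaw 98.2 iou 0.77 rgb [148. 129.  93.]
brush top score 0.53 x 0.4740 y -0.3999 yaw -4.7 iou 0.37 rgb [173.  63.  55.]
brush top score 0.48 x 0.5589 y -0.0136 yaw -82.8 iou 0.35 rgb [103.  71.  49.]
t 59.3 pos [ 0.4755 -0.3983  0.1456] yaw -3.2 tilt 0.1 need tool units [  5.64 -19.76   0.27] world-aligned units [  6.73 -19.42   0.28] w 0.25 F 0.0 j7 -1.06
```

```bash
python3 -m handwheel '[[0.44,-1,0,0,0,0],[0.44,-1,0,0,0,0],[0.44,-1,0,0,0,0],[0.44,-1,0,0,0,0],[0.44,-1,0,0,0,0],[0.44,-1,0,0,0,0],[0.44,-1,0,0,0,0],[0.44,-1,0,0,0,0]]' 0.45 >/dev/null
python3 -m handwheel '[[0.44,-1,0,0,0,0],[0.44,-1,0,0,0,0],[0.44,-1,0,0,0,0],[0.44,-1,0,0,0,0],[0.44,-1,0,0,0,0],[0.44,-1,0,0,0,0],[0.44,-1,0,0,0,0],[0.44,-1,0,0,0,0]]' >/dev/null
python3 -m handwheel '[[0.44,-1,0,0,0,0],[0.44,-1,0,0,0,0],[0.44,-1,0,0,0,0],[0.44,-1,0,0,0,0],[0,-0.3,0,0,0,-1],[0,0,0,0,0,-1],[0,0,0,0,0,-1],[0,0,0,0,0,-1]]' >/dev/null
python3 -m handwheel '[[0,0,0,0,0,-1],[0,0,0,0,0,-1],[0,0,0,0,0,-1],[0,0,0,0,0,-1],[0,0,0,0,0,-1],[0,0,0,0,0,-1],[0,0,0,0,0,-1],[0,0,0,0,0,-1]]' >/dev/null
python3 -m handwheel '[[0,0,0,0,0,-1],[0,0,0,0,0,-1],[0,0,0,0,0,-1],[0,0,0,0,0,-1],[0,0,0,0,0,-1],[0,0,0,0,0,-1],[0,0,0,0,0,-1],[0,0,0,0,0,-1]]' >/dev/null
python3 -m handwheel '[[0,0,0,0,0,-1],[0,0,0,0,0,-1],[0,0,0,0,0,-0.6],[0,0,0,0,0,0],[0,0,0,0,0,0]]' >/dev/null
python3 - <<'E'
from h import *
a=see('brush','wrist'); a=[q for q in a if abs(q[0]-.674)<.04 and abs(q[1])<.04]
if a: go(a[0][0],a[0][1],-.026,a[0][2])
go(.674,-.002,-.026,87.3)
E
```

```text
brush wrist score 0.79 x 0.6818 y 0.1953 yaw 94.5 iou 0.86 rgb [226. 178. 118.]
brush wrist score 0.72 x 0.6735 y -0.0033 yaw 87.6 iou 0.83 rgb [ 54. 107. 165.]
t 63.2 pos [ 0.6731 -0.0025  0.144 ] yaw 87.1 tilt 0.0 need tool units [-0.04  0.03  8.5 ] world-aligned units [0.02 0.04 8.5 ] w 0.45 F 0.0 j7 -0.39 turn -0.12
t 63.2 pos [ 0.6731 -0.0025  0.144 ] yaw 87.1 tilt 0.0 need tool units [0.03 0.05 8.5 ] world-aligned units [ 0.05 -0.03  8.5 ] w 0.45 F 0.0 j7 -0.39 turn -0.04
```

```bash
python3 -m handwheel '[[0,0,1,0,0,0],[0,0,1,0,0,0],[0,0,1,0,0,0],[0,0,1,0,0,0],[0,0,1,0,0,0],[0,0,1,0,0,0],[0,0,1,0,0,0],[0,0,0,0,0,0]]' 0.3 >/dev/null
python3 -m handwheel '[[0,0,1,0,0,0],[0,0,0.4,0,0,0],[0,0,0,0,0,0],[0,0,0,0,0,0]]'
python3 -m handwheel '[[0,0,0,0,0,0],[0,0,0,0,0,0],[0,0,0,0,0,0],[0,0,0,0,0,0],[0,0,0,0,0,0],[0,0,0,0,0,0]]' 0 30
python3 -m handwheel '[[0,0,-1,0,0,0],[0,0,-1,0,0,0],[0,0,-1,0,0,0],[0,0,-1,0,0,1],[0,0,-1,0,0,1],[0,0,-1,0,0,1],[0,0,-1,0,0,1],[0,0,-1,0,0,1]]'
```

```text
clock: 64.18
position: [0.6734, -0.0025, -0.023]
ee_rot: [-2.275, -2.166, 0.0]
force: [-0.7, -0.1, -0.1]
width: 0.297
gripper_force: 0.0
clock: 64.68
position: [0.6741, -0.0024, -0.0224]
ee_rot: [2.274, 2.166, 0.002]
force: [-0.4, 0.6, 5.4]
width: 0.147
gripper_force: 30.0
clock: 65.35
position: [0.6731, -0.0025, 0.1376]
ee_rot: [-2.619, -1.734, -0.0]
force: [-0.0, 0.1, -0.4]
width: 0.15
gripper_force: 30.0
```

```bash
python3 -m handwheel '[[0,0,0,0,0,1],[0,0,0,0,0,1],[0,0,0,0,0,1],[0,0,0,0,0,1],[0,0,0,0,0,1],[0,0,0,0,0,1],[0,0,0,0,0,1],[0,0,0,0,0,1]]' >/dev/null
python3 -m handwheel '[[0,0,0,0,0,1],[0,0,0,0,0,1],[0,0,0,0,0,1],[0,0,0,0,0,1],[0,0,0,0,0,1],[0,0,0,0,0,1],[0,0,0,0,0,1],[0,0,0,0,0,1]]' >/dev/null
python3 -m handwheel '[[0,0,0,0,0,1],[0,0,0,0,0,0.6],[-0.5,1,0,0,0,0],[-0.5,1,0,0,0,0],[-0.5,1,0,0,0,0],[-0.5,1,0,0,0,0],[-0.5,1,0,0,0,0],[-0.5,1,0,0,0,0]]' >/dev/null
python3 -m handwheel '[[-0.5,1,0,0,0,0],[-0.5,1,0,0,0,0],[-0.5,1,0,0,0,0],[-0.5,1,0,0,0,0],[-0.5,1,0,0,0,0],[-0.5,1,0,0,0,0],[-0.5,1,0,0,0,0],[-0.5,1,0,0,0,0]]' >/dev/null
python3 -m handwheel '[[-0.5,1,0,0,0,0],[-0.5,1,0,0,0,0],[-0.5,1,0,0,0,0],[0,0.6,0,0,0,0],[0,0,0,0,0,0],[0,0,0,0,0,0]]'
python3 - <<'E'
from h import *
see('brush','wrist',.005,near=(.48,-.38));see('brush_tray','wrist'); go(.480,-.343,-.014,-3.2)
E
```

```text
clock: 68.52
position: [0.4846, -0.3443, 0.1365]
ee_rot: [-3.14, 0.088, -0.001]
force: [0.3, 0.6, -0.1]
width: 0.148
gripper_force: 30.0
brush wrist score 0.66 x 0.4831 y -0.3403 yaw -1.8 iou 0.43 rgb [36. 61. 92.]
brush wrist score 0.60 x 0.4753 y -0.3990 yaw -2.8 iou 0.77 rgb [200.  42.  38.]
brush_tray wrist score 0.63 x 0.4788 y -0.3705 yaw -3.4 iou 0.50 rgb [237. 232. 214.]
t 68.7 pos [ 0.4851 -0.3428  0.1365] yaw -3.0 tilt 0.0 need tool units [-0.26  0.03  7.52] world-aligned units [-0.25  0.01  7.52] w 0.15 F 30.0 j7 -1.15 turn 0.04
```

```bash
python3 -m handwheel '[[-0.26,0.2,1,0,0,0],[0,0,1,0,0,0],[0,0,1,0,0,0],[0,0,1,0,0,0],[0,0,1,0,0,0],[0,0,1,0,0,0],[0,0,1,0,0,0],[0,0,0.4,0,0,0]]' >/dev/null
python3 -m handwheel '[[0,0,0.1,0,0,0],[0,0,0,0,0,0],[0,0,0,0,0,0]]'
python3 -m handwheel '[[0,0,0,0,0,0],[0,0,0,0,0,0],[0,0,0,0,0,0]]' 0.25
python3 -m handwheel '[[0,0,-1,0,0,0],[0,0,-1,0,0,0],[0,0,-1,0,0,0],[0,0,-1,0,0,0],[0,0,-1,0,0,0],[0,0,-1,0,0,0],[0,0,-1,0,0,0],[0,0,-1,0,0,0]]' >/dev/null
python3 - <<'E'
from h import *
see('brush','wrist',.005,near=(.48,-.38))
see('brush','top',near=(.68,.19),rad=.12); go(.679,.194,.14)
E
```

```text
clock: 69.63
position: [0.4795, -0.3483, -0.0125]
ee_rot: [3.14, -0.087, 0.002]
force: [-0.1, 0.3, 0.3]
width: 0.146
gripper_force: 30.0
clock: 69.88
position: [0.4792, -0.3486, -0.0126]
ee_rot: [3.14, -0.087, 0.002]
force: [-0.2, -0.1, -0.4]
width: 0.243
gripper_force: 0.0
brush wrist score 0.87 x 0.4784 y -0.3483 yaw -2.9 iou 0.86 rgb [ 54. 106. 164.]
brush wrist score 0.71 x 0.4746 y -0.3981 yaw -3.6 iou 0.72 rgb [209.  40.  36.]
brush top score 0.61 x 0.6803 y 0.1958 yaw 97.4 iou 0.69 rgb [149.  127.5  95. ]
t 70.8 pos [ 0.4789 -0.3484  0.1472] yaw -3.2 tilt 0.1 need tool units [  8.48 -27.63   0.35] world-aligned units [ 10.01 -27.12   0.36] w 0.25 F 0.0 j7 -1.14
```

```bash
python3 -m handwheel '[[0.3,-1,0,0,0,0],[0.3,-1,0,0,0,0],[0.3,-1,0,0,0,0],[0.3,-1,0,0,0,0],[0.3,-1,0,0,0,0],[0.3,-1,0,0,0,0],[0.3,-1,0,0,0,0],[0.3,-1,0,0,0,0]]' 0.45 >/dev/null
python3 -m handwheel '[[0.3,-1,0,0,0,0],[0.3,-1,0,0,0,0],[0.3,-1,0,0,0,0],[0.3,-1,0,0,0,0],[0.3,-1,0,0,0,0],[0.3,-1,0,0,0,0],[0.3,-1,0,0,0,0],[0.3,-1,0,0,0,0]]' >/dev/null
python3 -m handwheel '[[0.3,-1,0,0,0,0],[0.3,-1,0,0,0,0],[0.3,-1,0,0,0,0],[0.3,-1,0,0,0,0],[0.3,-1,0,0,0,0],[0.3,-1,0,0,0,0],[0.3,-1,0,0,0,0],[0.3,-1,0,0,0,0]]' >/dev/null
python3 -m handwheel '[[0.3,-1,0,0,0,0],[0.3,-1,0,0,0,0],[0.3,-1,0,0,0,0],[0.1,-0.6,0,0,0,-1],[0,0,0,0,0,-1],[0,0,0,0,0,-1],[0,0,0,0,0,-1],[0,0,0,0,0,-1]]' >/dev/null
python3 -m handwheel '[[0,0,0,0,0,-1],[0,0,0,0,0,-1],[0,0,0,0,0,-1],[0,0,0,0,0,-1],[0,0,0,0,0,-1],[0,0,0,0,0,-1],[0,0,0,0,0,-1],[0,0,0,0,0,-1]]' >/dev/null
python3 -m handwheel '[[0,0,0,0,0,-1],[0,0,0,0,0,-1],[0,0,0,0,0,-1],[0,0,0,0,0,-1],[0,0,0,0,0,-1],[0,0,0,0,0,-1],[0,0,0,0,0,-1],[0,0,0,0,0,-1]]' >/dev/null
python3 -m handwheel '[[0,0,0,0,0,-1],[0,0,0,0,0,-1],[0,0,0,0,0,-1],[0,0,0,0,0,-1],[0,0,0,0,0,-0.2],[0,0,0,0,0,0],[0,0,0,0,0,0]]' >/dev/null
python3 - <<'E'
from h import *
a=see('brush','wrist',near=(.68,.19)); go(.679,.1945,-.022,98)
if a: go(a[0][0],a[0][1],-.022,a[0][2])
E
```

```text
brush wrist score 0.70 x 0.6781 y 0.1929 yaw 98.5 iou 0.88 rgb [204. 178. 120.]
t 75.4 pos [0.673  0.1938 0.1462] yaw 97.5 tilt 0.0 need tool units [-0.    0.31  8.41] world-aligned units [ 0.3  -0.04  8.41] w 0.45 F 0.0 j7 -0.52 turn -0.12
t 75.4 pos [0.673  0.1938 0.1462] yaw 97.5 tilt 0.0 need tool units [-0.08  0.25  8.41] world-aligned units [0.26 0.04 8.41] w 0.45 F 0.0 j7 -0.52 turn -0.25
```

```bash
python3 -m handwheel '[[-0.05,0.25,1,0,0,-0.2],[0,0,1,0,0,0],[0,0,1,0,0,0],[0,0,1,0,0,0],[0,0,1,0,0,0],[0,0,1,0,0,0],[0,0,1,0,0,0],[0,0,1,0,0,0]]' >/dev/null
python3 -m handwheel '[[0,0,0.4,0,0,0],[0,0,0,0,0,0],[0,0,0,0,0,0]]'
python3 -m handwheel '[[0,0,0,0,0,0],[0,0,0,0,0,0],[0,0,0,0,0,0],[0,0,0,0,0,0],[0,0,0,0,0,0],[0,0,0,0,0,0],[0,0,0,0,0,0]]' 0 30
python3 -m handwheel '[[0,0,-1,0,0,0],[0,0,-1,0,0,0],[0,0,-1,0,0,0],[0,0,-1,0,0,-1],[0,0,-1,0,0,-1],[0,0,-1,0,0,-1],[0,0,-1,0,0,-1],[0,0,-1,0,0,-1]]'
python3 -m handwheel '[[0,0,0,0,0,-1],[0,0,0,0,0,-1],[0,0,0,0,0,-1],[0,0,0,0,0,-1],[0,0,0,0,0,-1],[0,0,0,0,0,-1],[0,0,0,0,0,-1],[0,0,0,0,0,-1]]' >/dev/null
python3 -m handwheel '[[0,0,0,0,0,-1],[0,0,0,0,0,-1],[0,0,0,0,0,-1],[0,0,0,0,0,-1],[0,0,0,0,0,-1],[0,0,0,0,0,-1],[0,0,0,0,0,-0.6],[0,0,0,0,0,0]]' >/dev/null
python3 - <<'E'
from h import *
go(.480,-.373,.14,176.8)
E
```

```text
clock: 76.35
position: [0.6782, 0.1937, -0.0212]
ee_rot: [-2.053, -2.378, 0.0]
force: [-0.5, 0.5, -0.5]
width: 0.449
gripper_force: 0.0
clock: 76.93
position: [0.6785, 0.1936, -0.0208]
ee_rot: [2.052, 2.378, 0.001]
force: [-0.3, -0.2, 5.2]
width: 0.145
gripper_force: 30.0
clock: 77.6
position: [0.6779, 0.1933, 0.1393]
ee_rot: [-1.603, -2.701, 0.001]
force: [0.3, 0.1, -0.6]
width: 0.15
gripper_force: 30.0
t 78.9 pos [0.678  0.1933 0.138 ] yaw 176.9 tilt 0.0 need tool units [  8.37 -28.81  -0.09] world-aligned units [-9.9  28.31 -0.1 ] w 0.15 F 30.0 j7 0.71 turn 0.03
```

```bash
python3 -m handwheel '[[0.29,-1,0,0,0,0],[0.29,-1,0,0,0,0],[0.29,-1,0,0,0,0],[0.29,-1,0,0,0,0],[0.29,-1,0,0,0,0],[0.29,-1,0,0,0,0],[0.29,-1,0,0,0,0],[0.29,-1,0,0,0,0]]' >/dev/null
python3 -m handwheel '[[0.29,-1,0,0,0,0],[0.29,-1,0,0,0,0],[0.29,-1,0,0,0,0],[0.29,-1,0,0,0,0],[0.29,-1,0,0,0,0],[0.29,-1,0,0,0,0],[0.29,-1,0,0,0,0],[0.29,-1,0,0,0,0]]' >/dev/null
python3 -m handwheel '[[0.29,-1,0,0,0,0],[0.29,-1,0,0,0,0],[0.29,-1,0,0,0,0],[0.29,-1,0,0,0,0],[0.29,-1,0,0,0,0],[0.29,-1,0,0,0,0],[0.29,-1,0,0,0,0],[0.29,-1,0,0,0,0]]' >/dev/null
python3 -m handwheel '[[0.29,-1,0,0,0,0],[0.29,-1,0,0,0,0],[0.29,-1,0,0,0,0],[0.29,-1,0,0,0,0],[0,-0.8,0,0,0,0],[0,0,0,0,0,0],[0,0,0,0,0,0]]' >/dev/null
python3 - <<'E'
from h import *
go(.480,-.373,-.008,176.8)
for c in('top','scene'): see('brush',c,.005,near=(.48,-.38))
E
```

```text
t 81.5 pos [ 0.4836 -0.3733  0.1382] yaw 176.6 tilt 0.0 need tool units [0.18 0.   7.31] world-aligned units [-0.18 -0.02  7.31] w 0.15 F 30.0 j7 1.57 turn -0.05
brush top score 0.82 x 0.4779 y -0.3485 yaw -2.5 iou 0.69 rgb [ 71.  91. 117.]
brush top score 0.74 x 0.4960 y -0.4332 yaw -183.4 iou 0.39 rgb [89.  72.5 59. ]
brush top score 0.73 x 0.4767 y -0.4010 yaw -189.6 iou 0.37 rgb [174.  60.  53.]
brush scene score 0.79 x 0.4732 y -0.3995 yaw -1.5 iou 0.60 rgb [123.  40.  28.]
brush scene score 0.50 x 0.4778 y -0.3501 yaw -0.9 iou 0.72 rgb [53. 68. 96.]
```

```bash
python3 -m handwheel '[[0.18,0,1,0,0,0],[0,0,1,0,0,0],[0,0,1,0,0,0],[0,0,1,0,0,0],[0,0,1,0,0,0],[0,0,1,0,0,0],[0,0,1,0,0,0],[0,0,0.2,0,0,0]]' >/dev/null
python3 -m handwheel '[[0,0,0,0,0,0],[0,0,0,0,0,0]]'
python3 -m handwheel '[[0,0,0,0,0,0],[0,0,0,0,0,0],[0,0,0,0,0,0]]' 0.25
python3 -m handwheel '[[0,0,-1,0,0,0],[0,0,-1,0,0,0],[0,0,-1,0,0,0],[0,0,-1,0,0,0],[0,0,-1,0,0,0],[0,0,-1,0,0,0],[0,0,-1,0,0,0],[0,0,-1,0,0,0]]' >/dev/null
python3 -m handwheel '[[1,-1,0,0,0,0],[0.6,-1,0,0,0,0],[0,-1,0,0,0,0],[0,-1,0,0,0,0],[0,0,0,0,0,0]]' >/dev/null
python3 - <<'E'
from h import *
for c in('wrist','scene'): see('brush',c,.005,near=(.48,-.38))
go(.48,-.37)
E
```

```text
clock: 82.55
position: [0.4811, -0.3719, -0.0046]
ee_rot: [0.086, 3.14, -0.0]
force: [0.9, 0.7, -0.1]
width: 0.145
gripper_force: 30.0
clock: 82.8
position: [0.481, -0.3727, -0.0043]
ee_rot: [0.088, 3.139, -0.002]
force: [0.2, 0.9, -1.0]
width: 0.245
gripper_force: 0.0
brush wrist score 0.94 x 0.4826 y -0.3736 yaw 177.2 iou 0.64 rgb [166.5 136.   97. ]
brush wrist score 0.59 x 0.4783 y -0.3486 yaw -1.3 iou 0.56 rgb [ 51. 102. 156.]
brush scene score 0.65 x 0.4732 y -0.4010 yaw -0.8 iou 0.71 rgb [125.5  40.   25. ]
brush scene score 0.63 x 0.4794 y -0.3739 yaw 177.7 iou 0.73 rgb [126.  115.   73.5]
brush scene score 0.58 x 0.4782 y -0.3498 yaw -2.3 iou 0.70 rgb [54. 67. 81.]
t 84.1 pos [ 0.4445 -0.4493  0.1549] yaw 176.9 tilt 0.0 need tool units [-1.56  4.06  0.  ] world-aligned units [ 1.77 -3.97 -0.  ] w 0.25 F 0.0 j7 1.72
```

```bash
python3 -m handwheel '[[-0.5,1,0,0,0,0],[-0.5,1,0,0,0,0],[-0.5,1,0,0,0,0],[-0.5,1,0,0,0,0],[-0.5,1,0,0,0,0],[-0.5,1,0,0,0,0],[-0.5,1,0,0,0,0],[-0.5,1,0,0,0,0]]' 0.6 60 >/dev/null
python3 -m handwheel '[[-0.5,1,0,0,0,0],[-0.5,1,0,0,0,0],[-0.5,1,0,0,0,0],[-0.5,1,0,0,0,0],[-0.5,1,0,0,0,0],[-0.5,1,0,0,0,0],[-0.5,1,0,0,0,0],[-0.5,1,0,0,0,0]]' >/dev/null
python3 -m handwheel '[[-0.5,1,0,0,0,0],[-0.5,1,0,0,0,0],[-0.5,1,0,0,0,0],[-0.5,1,0,0,0,0],[-0.5,1,0,0,0,0],[0,0.5,0,0,0,0],[0,0,0,0,0,0],[0,0,0,0,0,0]]' >/dev/null
python3 - <<'E'
from h import *
for c in('wrist','scene','top'): see('weight',c,.006,ms=.5);see('press_board',c,ms=.6)
see('book','wrist')
for c in('wrist','scene','top'):
  im=get_image(c)
  for r in place_of('pile_spot',c)[:1]: print(c,r['score'],to_z(im,*(np.array(r['point'])*[640,400]),.006))
go(.594,-.0345,.01,191)
E
```

```text
weight wrist score 0.75 x 0.5942 y -0.0332 yaw 15.9 iou 0.90 rgb [215. 157.  65.]
press_board wrist score 0.85 x 0.5904 y -0.0263 yaw 4.3 iou 0.71 rgb [114.  71.  43.]
press_board scene score 0.86 x 0.5943 y -0.0256 yaw 5.5 iou 0.42 rgb [90. 61. 36.]
weight top score 0.73 x 0.5936 y -0.0308 yaw 13.3 iou 0.83 rgb [188.5 141.5  93.5]
scene 0.65 [ 0.60065936 -0.03373181  0.006     ]
top 0.85 [ 0.5955339 -0.027236   0.006    ]
t 87.1 pos [ 0.6776 -0.0328  0.1545] yaw 176.8 tilt 0.0 need tool units [ 4.17 -0.32  7.22] world-aligned units [-4.18  0.09  7.22] w 0.60 F 0.0 j7 1.02 turn -3.55
```

```bash
python3 -m handwheel '[[1,-0.02,0,0,0,0],[1,-0.02,0,0,0,0],[1,-0.02,0,0,0,0],[1,0,0,0,0,0],[0.17,0,1,0,0,0],[0,0,1,0,0,0],[0,0,1,0,0,0],[0,0,1,0,0,0]]' >/dev/null
python3 -m handwheel '[[0,0,1,0,0,0],[0,0,1,0,0,0],[0,0,0.7,0,0,0],[0,0,0,0,0,0]]'
python3 - <<'E'
from h import *
go(.594,-.034,.01)
E
python3 -m handwheel '[[0,0,0.3,0,0,0],[0,0,0,0,0,0],[0,0,0,0,0,0]]' |grep -E 'posi|^force'
python3 -m handwheel '[[0,0,0,0,0,0],[0,0,0,0,0,0],[0,0,0,0,0,0],[0,0,0,0,0,0],[0,0,0,0,0,0],[0,0,0,0,0,0],[0,0,0,0,0,0]]' 0 60
python3 -m handwheel '[[0,0,-0.5,0,0,0],[0,0,-1,0,0,0],[0,0,-1,0,0,0],[0,0,0,0,0,0]]'
```

```text
clock: 88.08
position: [0.5925, -0.0299, 0.0178]
ee_rot: [-0.087, -3.136, 0.001]
force: [-0.6, -0.3, -0.2]
width: 0.6
gripper_force: 0.0
t 88.1 pos [ 0.5925 -0.0299  0.0178] yaw 176.8 tilt 0.2 need tool units [-0.09 -0.2   0.39] world-aligned units [0.08 0.21 0.39] w 0.60 F 0.0 j7 0.86 
position: [0.5948, -0.0292, 0.0153]
force: [1.0, -0.6, 0.3]
clock: 88.92
position: [0.5946, -0.0308, 0.0149]
ee_rot: [0.089, 3.14, -0.003]
force: [-0.1, -5.9, 3.9]
width: 0.273
gripper_force: 60.0
clock: 89.25
position: [0.5959, -0.0277, 0.068]
ee_rot: [0.086, 3.136, 0.003]
force: [1.7, 1.0, -4.9]
width: 0.272
gripper_force: 60.0
```

```bash
python3 -m handwheel '[[1,0.43,0,0,0,0],[1,0.43,0,0,0,0],[1,0.43,0,0,0,0],[1,0.43,0,0,0,0],[1,0.43,0,0,0,0],[1,0.43,0,0,0,0],[1,0.43,0,0,0,0],[1,0.43,0,0,0,0]]' >/dev/null
python3 -m handwheel '[[1,0.43,0,0,0,0],[0,0,0,0,0,0.9],[0,0,0.8,0,0,0.9],[0,0,0.8,0,0,0.9],[0,0,0.7,0,0,0],[0,0,0,0,0,0],[0,0,0,0,0,0]]'
python3 - <<'E'
from h import *
go(z=.010)
E
```

```text
clock: 90.5
position: [0.4177, 0.0582, 0.018]
ee_rot: [-0.38, -3.116, 0.0]
force: [-0.4, -0.2, -4.0]
width: 0.269
gripper_force: 60.0
t 90.5 pos [0.4177 0.0582 0.018 ] yaw 166.1 tilt 0.1 need tool units [-0.   0.   0.4] world-aligned units [ 0.  -0.   0.4] w 0.27 F 60.0 j7 0.39
```

```bash
python3 -m handwheel '[[0,0,0.25,0,0,0],[0,0,0.12,0,0,0],[0,0,0,0,0,0],[0,0,0,0,0,0]]' |grep -E 'posi|^force'
python3 -m handwheel '[[0,0,0,0,0,0],[0,0,0,0,0,0],[0,0,0,0,0,0],[0,0,0,0,0,0]]' 0.6 40 |grep -E 'posi|^force'
python3 -m handwheel '[[0,0,-1,0,0,0],[0,0,-1,0,0,0],[0,0,-1,0,0,0],[0,0,-1,0,0,0],[0,0,-1,0,0,0],[0,0,-1,0,0,0],[0,0,-1,0,0,0],[0,0,0,0,0,0]]' >/dev/null
python3 -m handwheel '[[-0.4,-0.93,0,0,0,0],[-0.4,-0.93,0,0,0,0],[-0.4,-0.93,0,0,0,0],[-0.4,-0.93,0,0,0,0],[-0.4,-0.93,0,0,0,0],[-0.4,-0.93,0,0,0,0],[-0.4,-0.93,0,0,0,0],[-0.4,-0.93,0,0,0,0]]' 0.8 >/dev/null
python3 -m handwheel '[[-0.4,-0.93,0,0,0,0],[-0.4,-0.93,0,0,0,0],[-0.4,-0.93,0,0,0,0],[-0.4,-0.93,0,0,0,0],[0,0,0,0,0,1],[0,0,0,0,0,1],[0,0,0,0,0,1],[0,0,0,0,0,1]]' >/dev/null
python3 -m handwheel '[[0,0,0,0,0,1],[0,0,0,0,0,1],[0,0,0,0,0,1],[0,0,0,0,0,1],[0,0,0,0,0,1],[0,0,0,0,0,1],[0,0,0,0,0,1],[0,0,0,0,0,1]]' >/dev/null
python3 -m handwheel '[[0,0,0,0,0,1],[0,0,0,0,0,1],[0,0,0,0,0,1],[0,0,0,0,0,1],[0,0,0,0,0,1],[0,0,0,0,0,1],[0,0,0,0,0,0.2],[0,0,0,0,0,0]]' >/dev/null
python3 - <<'E'
from h import *
for c in('wrist','scene','top'): see('book',c,near=(.457,-.183),rad=.07)
for c in('scene','top'): see('weight',c,ms=.5)
go(.457,-.183,-.027,93.4)
E
```

```text
position: [0.4189, 0.0579, 0.0113]
force: [-0.6, -0.2, -3.8]
position: [0.4192, 0.0581, 0.0114]
force: [-0.3, -0.2, 0.4]
book wrist score 0.58 x 0.4572 y -0.1826 yaw 2.4 iou 0.97 rgb [ 10. 109. 129.]
book scene score 0.72 x 0.4579 y -0.1863 yaw 3.3 iou 0.91 rgb [51. 75. 82.]
book top score 0.96 x 0.4575 y -0.1574 yaw 3.8 iou 0.61 rgb [ 88. 121. 125.]
weight scene score 0.87 x 0.4185 y 0.0558 yaw 7.6 iou 0.86 rgb [91.5 68.  33. ]
weight top score 0.95 x 0.4191 y 0.0591 yaw 3.5 iou 0.87 rgb [186. 139.  89.]
t 95.0 pos [ 0.458  -0.1819  0.1511] yaw 93.2 tilt 0.0 need tool units [-0.05 -0.05  8.91] world-aligned units [-0.05  0.06  8.91] w 0.80 F 0.0 j7 0.03 turn -0.04
```

```bash
python3 -m handwheel '[[-0.05,-0.04,1,0,0,0],[0,0,1,0,0,0],[0,0,1,0,0,0],[0,0,1,0,0,0],[0,0,1,0,0,0],[0,0,1,0,0,0],[0,0,1,0,0,0],[0,0,1,0,0,0]]' >/dev/null
python3 -m handwheel '[[0,0,0.85,0,0,0],[0,0,0,0,0,0],[0,0,0,0,0,0],[0,0,0,0,0,0]]' |grep -E 'posi|^force'
python3 -m handwheel '[[0,0,0,0,0,0],[0,0,0,0,0,0],[0,0,0,0,0,0],[0,0,0,0,0,0],[0,0,0,0,0,0],[0,0,0,0,0,0]]' 0 50
python3 -m handwheel '[[0,0,-1,0,0,0],[0,0,-1,0,0,0],[0,0,-1,0,0,0],[0,0,-1,0,0,0],[0,0,0,0,0,0],[0,0,0,0,0,0]]'
python3 - <<'E'
from h import *
go(.5902,-.0268,.03,94.5)
E
```

```text
position: [0.4574, -0.1829, -0.0259]
force: [-0.3, 0.4, 0.1]
clock: 96.5
position: [0.4575, -0.1831, -0.0256]
ee_rot: [2.158, 2.282, 0.0]
force: [-1.3, 0.6, 4.1]
width: 0.607
gripper_force: 50.0
clock: 97.0
position: [0.4578, -0.1833, 0.0547]
ee_rot: [2.157, 2.281, 0.001]
force: [1.0, -0.1, -1.7]
width: 0.607
gripper_force: 50.0
t 97.0 pos [ 0.4578 -0.1833  0.0547] yaw 93.2 tilt 0.1 need tool units [7.45 7.04 1.24] world-aligned units [ 6.62 -7.82  1.24] w 0.61 F 50.0 j7 -0.09 turn -0.33
```

```bash
cat > outline.py <<'E'
from h import *
def outline(cam):
    im=get_image(cam);I=cv2.cvtColor(im['image'],cv2.COLOR_RGB2HSV)
    c=proj(im,[.59,-.027,.006]); 
    board=np.zeros((400,640),np.uint8)
    q=np.array([proj(im,[.59+a*.043+ -b*.064*.075,-.027+b*.063+a*.043*.075,.006]) for a,b in((-1,-1),(-1,1),(1,1),(1,-1))])
    cv2.fillConvexPoly(board,q.astype(np.int32),255)
    m=((I[:,:,0]>19)&(I[:,:,0]<36)&(I[:,:,1]>110)&(I[:,:,2]>110)).astype(np.uint8)*(board>0)
    if m.sum()<30: print(cam,'none',m.sum());return
    P=np.array([to_z(im,u,v,.006)[:2] for v,u in np.argwhere(m)])*1000
    b=cv2.minAreaRect(P.astype(np.float32));print(cam,m.sum(),np.round(b[0],1),np.round(b[1],1),round(b[2],1))
    return b
if __name__=='__main__':
    for c in('wrist','top','scene'): outline(c)
    for c in('wrist','top','scene'): see('press_board',c,near=(.59,-.027))
E
python3 outline.py
```

```text
wrist 1296 [591.9 -58.2] [62.5 31.6] 4.4
top 130 [592.1 -24.1] [64.6 93.2] 4.4
scene 186 [589.9 -28.3] [64.6 95.7] 4.5
press_board wrist score 0.59 x 0.5903 y -0.0262 yaw 4.3 iou 0.97 rgb [96. 61. 38.]
press_board top score 0.62 x 0.5906 y -0.0255 yaw 4.3 iou 0.94 rgb [112.  77.  53.]
press_board scene score 0.67 x 0.5928 y -0.0283 yaw 3.2 iou 0.92 rgb [86. 59. 35.]
```

```bash
python3 -m handwheel '[[0.94,0.88,0,0,0,-0.3],[0.94,0.88,0,0,0,0],[0.94,0.88,0,0,0,0],[0.94,0.88,0,0,0,0],[0.94,0.88,0,0,0,0],[0.94,0.88,0,0,0,0],[0.94,0.88,0,0,0,0],[0.94,0.88,0,0,0,0]]' >/dev/null
python3 -m handwheel '[[0,0,1,0,0,0],[0,0,1,0,0,0],[0,0,0,0,0,0],[0,0,0,0,0,0]]' |grep -E 'posi|^force'
python3 - <<'E'
from h import *
go(.5905,-.0262,-.019,94.4)
E
```

```text
position: [0.5854, -0.0225, 0.0132]
force: [-0.6, -0.3, -0.2]
t 98.5 pos [ 0.5854 -0.0225  0.0132] yaw 94.4 tilt 0.2 need tool units [-0.2   0.24  1.61] world-aligned units [0.25 0.18 1.61] w 0.61 F 50.0 j7 -0.42 turn 0.01
```

```bash
python3 -m handwheel '[[-0.2,0.24,0,0,0,0],[0,0,1,0,0,0],[0,0,0.3,0,0,0],[0,0,0,0,0,0],[0,0,0,0,0,0]]' |grep -E 'posi|^force'
python3 - <<'E'
from h import *
go(.5905,-.0262,-.019,94.4)
E
```

```text
position: [0.5917, -0.0263, -0.0113]
force: [0.8, 0.2, -0.3]
t 98.9 pos [ 0.5917 -0.0263 -0.0113] yaw 94.4 tilt 0.0 need tool units [ 0.01 -0.06  0.38] world-aligned units [-0.06 -0.01  0.38] w 0.61 F 50.0 j7 -0.43 turn -0.00
```

```bash
python3 -m handwheel '[[0,-0.06,0.2,0,0,0],[0,0,0.17,0,0,0],[0,0,0,0,0,0],[0,0,0,0,0,0]]' |grep -E 'posi|^force'
python3 -m handwheel '[[0,0,0,0,0,0],[0,0,0,0,0,0],[0,0,0,0,0,0],[0,0,0,0,0,0],[0,0,0,0,0,0]]' 0.8 |grep -E 'posi|^force'
python3 -m handwheel '[[0,0,-1,0,0,0],[0,0,-1,0,0,0],[0,0,-1,0,0,0],[0,0,-1,0,0,0],[0,0,-1,0,0,0],[0,0,-1,0,0,0],[0,0,-1,0,0,0],[0,0,-1,0,0,0]]' >/dev/null
python3 - <<'E'
from h import *
for c in('wrist','scene','top'): see('book',c,.006,near=(.59,-.027),rad=.06)
see('book','wrist',near=(.454,.186))
go(.4543,.1864,-.026,85.8)
E
```

```text
position: [0.5903, -0.0262, -0.0192]
force: [0.5, -0.8, -0.5]
position: [0.5905, -0.0261, -0.0192]
force: [0.2, -0.1, -0.2]
book wrist score 0.60 x 0.5895 y -0.0259 yaw 4.2 iou 0.95 rgb [ 10. 116. 138.]
book scene score 0.90 x 0.5912 y -0.0281 yaw 2.0 iou 0.84 rgb [68. 81. 83.]
t 100.7 pos [ 0.5898 -0.0263  0.1397] yaw 94.4 tilt 0.1 need tool units [11.13 -5.92  8.29] world-aligned units [ -6.77 -10.64   8.28] w 0.79 F 0.0 j7 -0.31 turn 2.15
```

```bash
python3 -m handwheel '[[1,-0.54,0,0,0,0],[1,-0.54,0,0,0,0],[1,-0.54,0,0,0,0],[1,-0.54,0,0,0,0],[1,-0.54,0,0,0,0],[1,-0.54,0,0,0,0],[1,-0.54,0,0,0,0],[1,-0.54,0,0,0,0]]' >/dev/null
python3 -m handwheel '[[1,-0.54,0,0,0,0],[1,-0.54,0,0,0,0],[1,-0.54,0,0,0,0],[0,0,0,0,0,1],[0,0,0,0,0,1],[0,0,0,0,0,0.15],[0,0,0,0,0,0],[0,0,0,0,0,0]]' >/dev/null
python3 - <<'E'
from h import *
for c in('wrist','scene','top'): see('book',c,near=(.454,.186),rad=.06)
go(.4543,.1864,-.026,85.8)
E
```

```text
book wrist score 0.74 x 0.4546 y 0.1865 yaw -4.1 iou 0.96 rgb [137.  31.  42.]
book scene score 0.92 x 0.4554 y 0.1837 yaw -2.7 iou 0.85 rgb [91. 37. 30.]
book top score 0.82 x 0.4741 y 0.1604 yaw -46.2 iou 0.33 rgb [137.   63.5  56. ]
t 102.3 pos [0.4551 0.1839 0.1406] yaw 85.8 tilt 0.0 need tool units [ 0.12 -0.05  8.33] world-aligned units [-0.04 -0.13  8.33] w 0.80 F 0.0 j7 -0.87 turn 0.01
```

```bash
python3 -m handwheel '[[0.11,-0.05,1,0,0,0],[0,0,1,0,0,0],[0,0,1,0,0,0],[0,0,1,0,0,0],[0,0,1,0,0,0],[0,0,1,0,0,0],[0,0,1,0,0,0],[0,0,1,0,0,0]]' >/dev/null
python3 -m handwheel '[[0,0,0.33,0,0,0],[0,0,0,0,0,0],[0,0,0,0,0,0],[0,0,0,0,0,0]]' |grep -E 'posi|^force'
python3 -m handwheel '[[0,0,0,0,0,0],[0,0,0,0,0,0],[0,0,0,0,0,0],[0,0,0,0,0,0],[0,0,0,0,0,0],[0,0,0,0,0,0]]' 0 50
python3 -m handwheel '[[0,0,-1,0,0,0],[0,0,-1,0,0,0],[0,0,-1,0,0,0],[0,0,-1,0,0,0],[0,0,-1,0,0,0],[0,0,0,0,0,0],[0,0,0,0,0,0]]'
python3 - <<'E'
from h import *
go(.5900,-.0262,-.005,94.3)
E
```

```text
position: [0.4548, 0.1867, -0.0249]
force: [0.2, 0.8, -0.6]
clock: 103.82
position: [0.4547, 0.1863, -0.0253]
ee_rot: [2.301, 2.138, 0.001]
force: [-0.3, -1.3, 6.3]
width: 0.605
gripper_force: 50.0
clock: 104.4
position: [0.4548, 0.1864, 0.0748]
ee_rot: [2.301, 2.138, 0.003]
force: [0.2, -0.4, -1.3]
width: 0.605
gripper_force: 50.0
t 104.4 pos [0.4548 0.1864 0.0748] yaw 85.8 tilt 0.1 need tool units [-10.11   7.51   4.  ] world-aligned units [ 6.76 10.63  3.99] w 0.61 F 50.0 j7 -0.97 turn -2.13
```

```bash
python3 -m handwheel '[[-1,0.74,0,0,0,0],[-1,0.74,0,0,0,0],[-1,0.74,0,0,0,0],[-1,0.74,0,0,0,0],[-1,0.74,0,0,0,0],[-1,0.74,0,0,0,0],[-1,0.74,0,0,0,0],[-1,0.74,0,0,0,0]]' >/dev/null
python3 -m handwheel '[[-1,0.74,0,0,0,0],[-1,0.74,0,0,0,0],[0,0,0,0,0,-1],[0,0,0,0,0,-1],[0,0,0,0,0,-0.13],[0,0,1,0,0,0],[0,0,1,0,0,0]]' >/dev/null
python3 -m handwheel '[[0,0,0,0,0,0],[0,0,0,0,0,0],[0,0,0,0,0,0],[0,0,0,0,0,0]]' >/dev/null
python3 - <<'E'
from h import *
go(.5900,-.0262,-.0045,94.3); see('book','wrist',.006,near=(.59,-.027),rad=.06)
E
```

```text
t 106.0 pos [ 0.5879 -0.0236  0.0351] yaw 94.3 tilt 0.1 need tool units [-0.14  0.09  1.98] world-aligned units [0.11 0.13 1.98] w 0.61 F 50.0 j7 -0.41 turn 0.01
book wrist score 0.87 x 0.5904 y -0.0253 yaw 5.0 iou 0.09 rgb [ 10. 116. 137.]
book wrist score 0.58 x 0.5857 y -0.0239 yaw -74.0 iou 0.61 rgb [150.  32.  45.]
```

```bash
python3 -m handwheel '[[-0.13,0.09,0,0,0,0],[0,0,1,0,0,0],[0,0,0.5,0,0,0],[0,0,0,0,0,0],[0,0,0,0,0,0],[0,0,0,0,0,0]]' |grep -E 'posi|^force'
python3 - <<'E'
from h import *
go(.5901,-.0262,-.0045,94.3)
E
```

```text
position: [0.5895, -0.0263, 0.0046]
force: [0.4, -0.4, -0.4]
t 106.6 pos [ 0.5895 -0.0263  0.0046] yaw 94.3 tilt 0.0 need tool units [0.   0.03 0.45] world-aligned units [ 0.03 -0.    0.45] w 0.60 F 50.0 j7 -0.44 turn 0.01
```

```bash
python3 -m handwheel '[[0,0.02,0.25,0,0,0],[0,0,0.2,0,0,0],[0,0,0,0,0,0],[0,0,0,0,0,0]]' |grep -E 'posi|^force'
python3 -m handwheel '[[0,0,0,0,0,0],[0,0,0,0,0,0],[0,0,0,0,0,0],[0,0,0,0,0,0],[0,0,0,0,0,0]]' 0.8 |grep -E 'posi|^force'
python3 -m handwheel '[[0,0,-1,0,0,0],[0,0,-1,0,0,0],[0,0,-1,0,0,0],[0,0,-1,0,0,0],[0,0,-1,0,0,0],[0,0,-1,0,0,0],[0,0,-1,0,0,0],[0,0,0,0,0,0]]' >/dev/null
python3 - <<'E'
from h import *
for c in('wrist','scene','top'): see('book',c,.020,near=(.59,-.027),rad=.06)
for c in('wrist','scene','top'): see('weight',c,.0,near=(.42,.058),rad=.06)
save(get_image('wrist'),'w10.png')
go(.419,.058,.01,94.3)
E
```

```text
position: [0.5895, -0.0264, -0.005]
force: [0.4, 0.6, -2.2]
position: [0.5896, -0.0264, -0.0048]
force: [0.3, 0.4, 0.2]
book wrist score 0.77 x 0.5888 y -0.0268 yaw 4.3 iou 0.95 rgb [158.  33.  46.]
book wrist score 0.69 x 0.5856 y 0.0105 yaw 94.3 iou 0.37 rgb [109.  69.  43.]
book wrist score 0.67 x 0.5750 y -0.0178 yaw -26.8 iou 0.01 rgb [ 58.5  98.5 113. ]
book scene score 0.69 x 0.5916 y -0.0272 yaw 3.8 iou 0.85 rgb [108.  52.  38.]
weight wrist score 0.78 x 0.4204 y 0.0576 yaw 6.6 iou 0.89 rgb [141. 104.  52.]
weight scene score 0.80 x 0.4188 y 0.0560 yaw 12.0 iou 0.82 rgb [92. 70. 34.]
weight top score 0.58 x 0.4189 y 0.0592 yaw 2.9 iou 0.90 rgb [203.5 154.   93. ]
t 108.7 pos [ 0.5895 -0.0263  0.1349] yaw 94.3 tilt 0.0 need tool units [ 4.85 -8.18  6.25] world-aligned units [-8.53 -4.22  6.25] w 0.80 F 0.0 j7 -0.32 turn 0.01
```

View pics/w10.png

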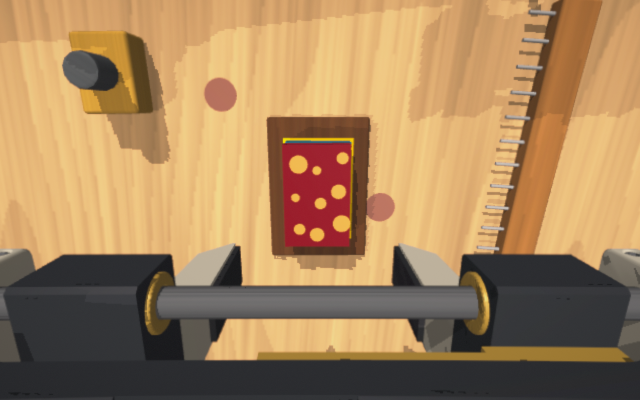

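```bash
python3 -m handwheel '[[0.6,-1,0,0,0,0],[0.6,-1,0,0,0,0],[0.6,-1,0,0,0,0],[0.6,-1,0,0,0,0],[0.6,-1,0,0,0,0],[0.6,-1,0,0,0,0],[0.6,-1,0,0,0,0],[0.6,-1,0,0,0,0]]' 0.6 60 >/dev/null
python3 -m handwheel '[[0,-0.18,1,0,0,0],[0,0,1,0,0,0],[0,0,1,0,0,0],[0,0,1,0,0,0],[0,0,1,0,0,0],[0,0,0,0,0,0],[0,0,0,0,0,0]]' >/dev/null
python3 - <<'E'
from h import *
go(.4193,.058,.010,94.3)
E
```

```text
t 109.9 pos [0.4186 0.0571 0.0349] yaw 94.4 tilt 0.1 need tool units [0.04 0.04 1.25] world-aligned units [ 0.04 -0.04  1.25] w 0.60 F 0.0 j7 -0.67 turn 0.02
```

```bash
python3 -m handwheel '[[0.04,0.04,0.7,0,0,0],[0,0,0.55,0,0,0],[0,0,0,0,0,0],[0,0,0,0,0,0]]' |grep -E 'posi|^force'
python3 -m handwheel '[[0,0,0,0,0,0],[0,0,0,0,0,0],[0,0,0,0,0,0],[0,0,0,0,0,0],[0,0,0,0,0,0],[0,0,0,0,0,0],[0,0,0,0,0,0]]' 0 60
python3 -m handwheel '[[0,0,-1,0,0,0],[0,0,-1,0,0,0],[0,0,-1,0,0,0],[0,0,-1,0,0,0],[0,0,0,0,0,0],[0,0,0,0,0,0]]'
python3 - <<'E'
from h import *
go(.5897,-.0265,.065,94.3)
E
```

```text
position: [0.4204, 0.058, 0.011]
force: [-0.6, 0.3, 0.9]
clock: 110.82
position: [0.4195, 0.0576, 0.0102]
ee_rot: [-2.136, -2.304, 0.001]
force: [-3.4, 0.0, 6.4]
width: 0.267
gripper_force: 60.0
clock: 111.32
position: [0.4204, 0.0575, 0.0903]
ee_rot: [2.136, 2.302, 0.001]
force: [-0.1, -0.6, -4.8]
width: 0.271
gripper_force: 60.0
t 111.3 pos [0.4204 0.0575 0.0903] yaw 94.3 tilt 0.1 need tool units [-4.82  8.12  1.28] world-aligned units [8.46 4.2  1.27] w 0.27 F 60.0 j7 -0.56 turn -0.00
```

```bash
python3 -m handwheel '[[-0.6,1,0,0,0,0],[-0.6,1,0,0,0,0],[-0.6,1,0,0,0,0],[-0.6,1,0,0,0,0],[-0.6,1,0,0,0,0],[-0.6,1,0,0,0,0],[-0.6,1,0,0,0,0],[-0.6,1,0,0,0,0]]' >/dev/null
python3 -m handwheel '[[0,0.12,0.5,0,0,0],[0,0,0.5,0,0,0],[0,0,0,0,0,0],[0,0,0,0,0,0],[0,0,0,0,0,0]]'
python3 - <<'E'
from h import *
go(.5897,-.0265,.046,94.3)
E
```

```text
clock: 112.4
position: [0.5881, -0.025, 0.0696]
ee_rot: [-2.134, -2.305, 0.002]
force: [0.1, -0.9, -4.5]
width: 0.268
gripper_force: 60.0
t 112.4 pos [ 0.5881 -0.025   0.0696] yaw 94.4 tilt 0.1 need tool units [-0.08  0.08  1.18] world-aligned units [0.08 0.08 1.18] w 0.27 F 60.0 j7 -0.38 turn 0.03
```

```bash
python3 -m handwheel '[[-0.08,0.08,0.5,0,0,0],[0,0,0.4,0,0,0],[0,0,0.15,0,0,0],[0,0,0,0,0,0],[0,0,0,0,0,0]]' |grep -E 'posi|^force'
python3 -m handwheel '[[0,0,0.1,0,0,0],[0,0,0,0,0,0],[0,0,0,0,0,0]]' |grep -E 'posi|^force'
python3 -m handwheel '[[0,0,0.1,0,0,0],[0,0,0,0,0,0],[0,0,0,0,0,0]]' |grep -E 'posi|^force'
```

```text
position: [0.5906, -0.0271, 0.0488]
force: [0.0, 0.2, -5.1]
position: [0.591, -0.0271, 0.0473]
force: [-0.2, 0.8, -5.3]
position: [0.5908, -0.0271, 0.045]
force: [-0.3, -0.3, -5.1]
```

```bash
python3 -m handwheel '[[0,0,0.06,0,0,0],[0,0,0,0,0,0],[0,0,0,0,0,0]]' |grep -E 'posi|^force'
python3 -m handwheel '[[0,0,0,0,0,0],[0,0,0,0,0,0],[0,0,0,0,0,0],[0,0,0,0,0,0],[0,0,0,0,0,0]]' 0.55 |grep -E 'posi|^force|wid'
python3 -m handwheel '[[0,0,-1,0,0,0],[0,0,-1,0,0,0],[0,0,-1,0,0,0],[0,0,-1,0,0,0],[0,0,-1,0,0,0],[0,0,-1,0,0,0],[-1,0,0,0,0,0],[-1,0,0,0,0,0]]' >/dev/null
python3 -m handwheel '[[-1,0,0,0,0,0],[-1,0,0,0,0,0],[-1,0,0,0,0,0],[-1,0,0,0,0,0],[-1,0,0,0,0,0],[-1,0,0,0,0,0],[0,0,0,0,0,0],[0,0,0,0,0,0]]' |grep posi
python3 - <<'E'
from h import *
for c in('wrist','scene'): see('weight',c,.034);see('book',c,.02,near=(.59,-.03),rad=.06)
see('jar','top');see('brush','top',.005);see('brush','scene',.005)
a=get_image('scene')['image'][:,:,::-1];b=get_image('wrist')['image'][:,:,::-1]
cv2.imwrite('pics/fin.png',np.vstack([cv2.resize(a[60:310,140:520],(760,500))]))
E
```

```text
position: [0.591, -0.0271, 0.0443]
force: [-2.4, -0.1, 2.5]
position: [0.5911, -0.0271, 0.044]
force: [0.5, 0.1, -0.3]
width: 0.538
position: [0.6027, -0.1879, 0.1636]
weight wrist score 0.85 x 0.5897 y -0.0260 yaw 4.0 iou 0.95 rgb [153. 112.  45.]
book wrist score 0.70 x 0.5883 y -0.0255 yaw 5.5 iou 0.43 rgb [106.  32.  41.]
weight scene score 0.65 x 0.5932 y -0.0291 yaw -3.1 iou 0.77 rgb [106.  78.  38.]
book scene score 0.77 x 0.5917 y -0.0283 yaw 5.8 iou 0.43 rgb [95. 53. 37.]
book scene score 0.57 x 0.6187 y -0.0312 yaw -36.6 iou 0.08 rgb [78. 68. 53.]
jar top score 0.85 x 0.4797 y 0.3689 yaw -7.0 iou 0.86 rgb [105.  55.  47.]
jar top score 0.72 x 0.5380 y 0.3632 yaw -11.9 iou 0.79 rgb [216.  163.   86.5]
jar top score 0.72 x 0.4205 y 0.3662 yaw -5.5 iou 0.80 rgb [65. 58. 72.]
jar top score 0.52 x 0.5158 y -0.3460 yaw 52.6 iou 0.29 rgb [ 77. 103. 138.]
brush top score 0.95 x 0.4755 y -0.3481 yaw -3.1 iou 0.68 rgb [ 78. 103. 136.]
brush top score 0.53 x 0.4390 y 0.3218 yaw 111.5 iou 0.37 rgb [65. 59. 70.]
brush top score 0.52 x 0.4826 y -0.3734 yaw 174.9 iou 0.34 rgb [70. 61. 52.]
```

View pics/fin.png

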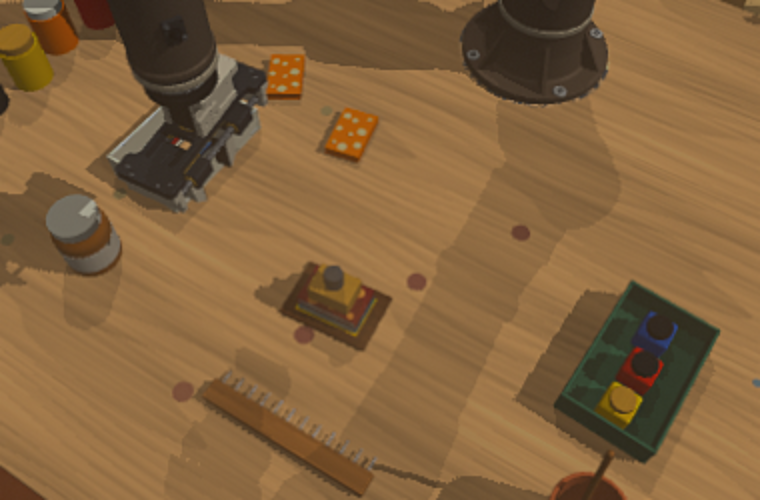

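Run:
```python
from h import *
im=get_image('top');I=im['image'].astype(int)
for r in place_of('brush1','top'): q=np.array(r['point'])*[640,400]; print(round(r['score'],2),to_z(im,*q,.005).round(3))
m=(I[:,:,0]>130)&(I[:,:,0]>1.8*I[:,:,1])
P=np.array([to_z(im,u,v,.012)[:2] for v,u in np.argwhere(m)]);s=(abs(P[:,0]-.48)<.1)&(abs(P[:,1]+.37)<.07);print(s.sum(),P[s].min(0) if s.any() else '',P[s].max(0) if s.any() else '')
print(observe()['clock'],sign_off())
```

```text
0.87 [ 0.477 -0.344  0.005]
7 [ 0.41515512 -0.39271508] [ 0.42552606 -0.38970746]
the job is handed in; nothing more can be done
116.2167 None
```

The job is handed in at 116 s: all three jars are in the green crate, all three brushes are in the white tray, and the teal and dark red notebooks are squared up on the yellow outline with the weight upright on the middle. In the last picture I could only partly see the red brush in the tray because the arm was in the way; an earlier look showed it in place. While finding the true fingertip height I pressed on the edge of the teal notebook with about 17 N; it did not shift measurably.

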